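# Catch the falling case lid on a finger and lower it shut

## Robot

A 7-joint arm with a two-finger parallel gripper is mounted at the origin on a cart in front of the work surface, level with it; the furniture and walls round the work are solid. World frame = base frame: x ahead of the robot, y to its left, z up, the work surface at z = 0. Lengths are in m, angles in rad, forces in N, time in s.
With the tool pointing down it reaches from about 0.4 to 0.85 m from the base axis. Payload 4.5 kg.
Tool frame: the origin (TCP) lies midway between the tips of the shut fingers; the grasp point (between the pads) lies 19 mm behind it; z points along the fingers, x is the direction in which the jaws open and shut, and the axes are right-handed (so a half turn about z gives the same grasp; the last joint's range is limited). The gripper opens to 88 mm and grips with 3 to 60 N. Pads are 18 mm wide; open, the fingers measure 123 mm over their backs; the gripper's body (75 mm by 187 mm) begins 45 mm behind the grasp point.
Start: joints at [-1.257, 0.689, -0.195, 1.565, 0.157, 0.902, -0.215], TCP at [0.173, 0.601, 0.213] pointing down, gripper open.
Joint ranges: [-3.01, 3.01], [-0.46, 2.08], [-1.47, 1.51], [0.13, 2.56], [-1, 4.14], [0.04, 2.09], [-2.66, 2.66]. Speed limits (rad/s): [2.57, 2.57, 3.14, 3.14, 3.14, 3.14, 3.14].

## Interface

Orientations are given as a unit quaternion [x, y, z, w].
In Python, from plant import r gives the robot as it stands. The module is installed in compiled form; this text tells all that it offers.
- The arm moves only by the tool play_rows, never from a script. Its argument "increments" is a list of rows, each a list of 7 numbers: the opening, from 0 (shut) to 1 (fully open), then the shift along the tool's x, y, z in mm, then the turn, a rotation vector about the tool's x, y, z in rad. In form: [[hand, dx, dy, dz, wx, wy, wz], ...]. A call has exactly 8 rows; each row shifts and turns the pose as measured when the row begins, along the tool's axes as they then stand; what a row does not reach is not made up. A row lasts 1/8 s, in which the tool goes at most 62.5 mm and 10.7 degrees, less where a joint would pass 70% of its speed; a pose out of reach is approached as far as the arm can. A call is refused whole if a number of a shift passes 62.5 or a number of a turn 0.188, either way. A call with a gripper value outside its range is refused whole. The fingers move at their own pace and stop on an object; "grip_force" is the grip in N (left out, the last holds). Time passes only in rows, so rows that do not move let the fingers close, or fill a call up. It gives the time, the measured TCP pose, the force and the opening at its end, in the units of the state.
- r.get_state(): the state, without advancing time (a new reading comes with each control period).
- r.snapshot(name): name is "scene" or "top" or "wrist"; returns the picture (420x560x3 uint8, red, green, blue); there is no depth.
- r.get_calibration(name): a dict with "fx", "fy", "cx", "cy" (pixels), "R" (3x3) and "t" (3): a world point X has camera coordinates R X + t. Camera axes: x right, y down, z forward; pixel columns grow to the right and rows downward; lengths in m; the calibration is good to about 2 mm. The wrist camera is an equidistant fisheye: a pixel r from the principal point sees the ray r / f radians off the axis. A picture is of the moment at which its call begins: read the wrist's pose just before it. get_calibration takes no time and is no camera call; for the wrist camera it gives the pose at the moment of the call.
- r.finish_job(): hands the job in, once; it reports no verdict.
The state is a dict: "clock": time; "q": joint angles; "qd": joint speeds; "joint_torque": joint torques, N m; "tool_pos": TCP position; "eef_rot": TCP orientation; "contact_force": force on the tool from outside, world axes, zero at the start; "moment": the same for the moment, N m; "opening": opening from 0.0 (shut) to 1.0 (fully open).
Only numpy, scipy, OpenCV 4.12 (cv2) and the standard library are available. Lean on these libraries where they do the work, as an engineer would, in place of code of your own. Each camera call takes 0.05 s, during which the arm holds its last target.

## Task

The blue lid of the stationery case stands open, leaning back. Tip it forward from behind and let go so that it falls by itself, catch it part way down on the outside of a finger and stop it there for a moment, then lower it gently on the finger, without letting it drop, until it is fully shut, and move the hand clear. Use only the outside of the fingers: do not pinch or press hard on the case or its lid, and leave the things around it where they are.

Things in the scene. Friction and masses are not known exactly. Their poses are not given: they have to be found in the camera images.
- case: grey open-topped plastic stationery case, fixed, 100 (x) x 130 (y) x 60 mm high, walls 4 mm, small supplies fixed inside. Origin: centre of its underside; x points from the front wall (on the robot's left) to the hinged rear wall (on its right), y along the hinge, away from the robot, z up. Touch case and lid only lightly (a few newtons; 12 N is too much).
- case_lid (a joint): hinge of the blue lid, rad: 0 = shut, 1.57 = upright, 1.78 = leaning back on its stop; starts at 1.66 to 1.78. A damper slows it: below about 1.5 it falls by itself at roughly 0.6 rad/s x cos(angle) (0.44 at 0.75, 0.6 just before shut): too fast to shut gently, so carry it on the finger at under half that speed. From 1.3 it shuts in some 4 s.
- lid_hinge (a point): point on the hinge axis, half-way along it, at the top of the rear wall (60 mm above the worktop); same axes as the case. At lid angle a the tab's edge is 130 cos(a) mm from it towards the front and 130 sin(a) mm up.
- tab_edge (a point): middle of the free edge of the lid's lift tab, on its underside. The lid is a flat panel 6 mm thick, 130 mm wide, 0.25 kg, 100 mm deep; the tab in the middle of its front edge is 80 mm wide and stands out 30 mm beyond the front wall when shut. x points from the tab to the hinge, z out of the lid's outer (top) face, which is 6 mm along z.
- stapler: black desk stapler, 36 x 141 x 49 mm, loose, left of the case; origin at the centre of its underside; leave alone.
- sticky_notes: yellow sticky-note block, 50 x 50 x 24 mm, loose, to the right of the case; origin at the centre of its underside; leave alone.
- glue_stick: white glue stick with a red cap, standing, 30 mm across, 96 mm high, loose, to the right of the case; origin at the centre of its underside; leave alone.
- marker_black: white marker with a black cap, 17 x 132 x 19 mm, loose, lying left of the stapler; origin at the centre of its underside; leave alone.
- staple_box: small green box of staples, 42 x 68 x 19 mm, loose, left of the marker; origin at the centre of its underside; leave alone.
Not all that is in view belongs to the job. Leave any red look-alike of the case alone.

How it is judged:
By the outcome, as a careful person would: the job done as asked, in the order asked, and still so for the second after the job is handed in, with the robot touching nothing.
It also fails if it takes over 58 s, if anything falls off the work surface, if the arm or the gripper's body presses on something with over 40 N, if the wrist force passes 120 N, or if a joint passes its speed limit or range.

## Working session

There is one attempt and no reset: what is moved stays moved. The work goes in short steps, Python scripts to look and compute and a tool call to move; the robot and the scene stay as the last step left them, time stands still between calls to the robot, and variables do not carry over. Pictures are saved under pics/ and viewed, and the job is handed in when it is done.

Besides the shell and the picture viewer there is one more tool, called after ">>>" as a command line: name --pt "numbers of a row" for each row, then --argument value for the rest. play_rows: Moves the arm, as the interface text tells. Its arguments: {"type":"object","properties":{"increments":{"type":"array"},"grip_force":{"type":"number"}},"required":["increments"]}

```bash
mkdir -p pics; ls
python3 - <<'E'
from plant import r
import cv2
print(r.get_state())
for n in ["scene","top","wrist"]:
    c=r.get_calibration(n); print(n,c)
    cv2.imwrite(f"pics/{n}0.png",r.snapshot(n)[:,:,::-1])
E
```

```text
pics
{'clock': 0.0, 'q': array([-1.25725251,  0.69000774, -0.19455195,  1.56634451,  0.15730262,
        0.90248313, -0.21509024]), 'qd': array([ 1.07128838e-03,  1.52701076e-03, -1.47650935e-04,  2.58854003e-03,
       -1.32198541e-04, -1.03369560e-03,  6.50410837e-05]), 'joint_torque': array([ 1.46269100e-03, -5.27564228e+01, -1.26670808e+00, -1.53426486e+01,
       -5.26559679e-02,  6.49519177e-03,  1.65873062e-04]), 'tool_pos': array([0.17241057, 0.60004084, 0.21189609]), 'eef_rot': array([ 7.98745284e-01,  6.01668611e-01, -7.04535197e-04,  5.98078765e-04]), 'contact_force': array([ 0.57035738,  0.3714943 , -0.18871821]), 'moment': array([0.04291257, 0.02308245, 0.0402035 ]), 'opening': 0.9993880691140578}
scene {'fx': 494.18363364121325, 'fy': 494.18363364121325, 'cx': 282.8313227374062, 'cy': 206.34125433122804, 'R': array([[ 0.85726809, -0.51486369, -0.00260875],
       [-0.34572321, -0.57187319, -0.74393314],
       [ 0.38153228,  0.63865205, -0.66824897]]), 't': array([-0.36009008,  0.32357185,  0.69459375])}
top {'fx': 531.4341392702098, 'fy': 531.4341392702098, 'cx': 269.8096388102868, 'cy': 211.1511677597724, 'R': array([[-0.01526012, -0.99987683,  0.00366807],
       [-0.99911166,  0.01510412, -0.03934159],
       [ 0.03928135, -0.00426517, -0.99921909]]), 't': array([0.186895  , 0.51691263, 1.32255728])}
wrist {'fx': 325.19226210127806, 'fy': 325.19226210127806, 'cx': 271.5546271509846, 'cy': 209.65472898093222, 'R': array([[ 2.76526238e-01,  9.61006313e-01, -3.24546604e-04],
       [ 9.26319418e-01, -2.66455258e-01,  2.66334249e-01],
       [ 2.55862417e-01, -7.39490416e-02, -9.63880679e-01]]), 't': array([-0.62421775, -0.03523748,  0.38924289])}
```

View pics/scene0.png

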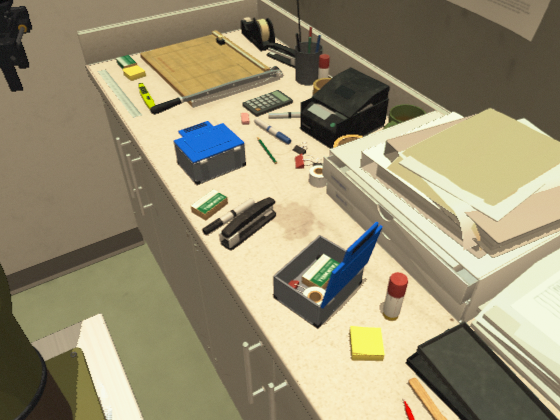

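View pics/top0.png

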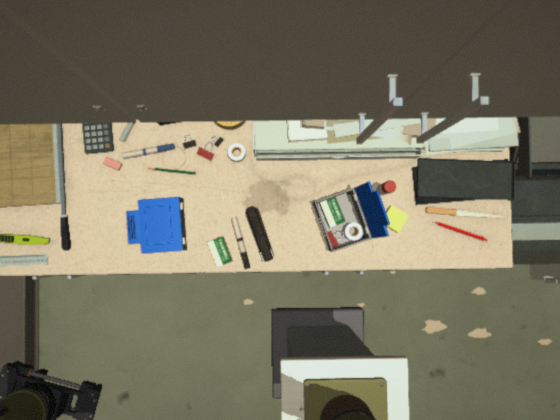

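View pics/wrist0.png

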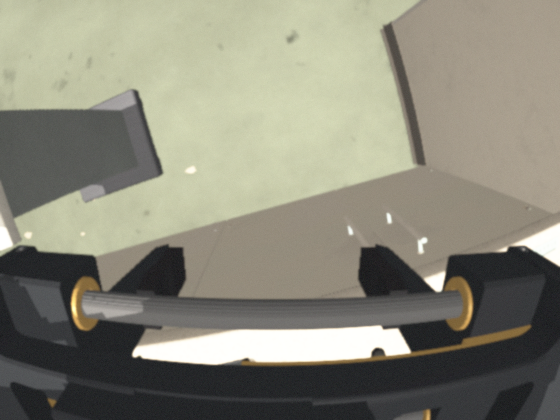

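The scene view shows the open case at about (320,285), with its lid leaning to the right. The sticky notes are at (367,343) and the glue stick at (396,295). The top view shows the open case at (350,218), with the lid at (372,210). A second blue case at (158,225) is already shut and isn't part of the job. I'll zoom in to measure.

Run:
```python
import cv2
a=cv2.imread("pics/top0.png")[165:270,290:430]
b=cv2.imread("pics/scene0.png")[215:375,255:425]
cv2.imwrite("pics/topc.png",cv2.resize(a,None,fx=5.5,fy=5.5,interpolation=cv2.INTER_CUBIC))
cv2.imwrite("pics/scenec.png",cv2.resize(b,None,fx=3.7,fy=3.7,interpolation=cv2.INTER_CUBIC))
```

```text
(no output)
```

View pics/topc.png

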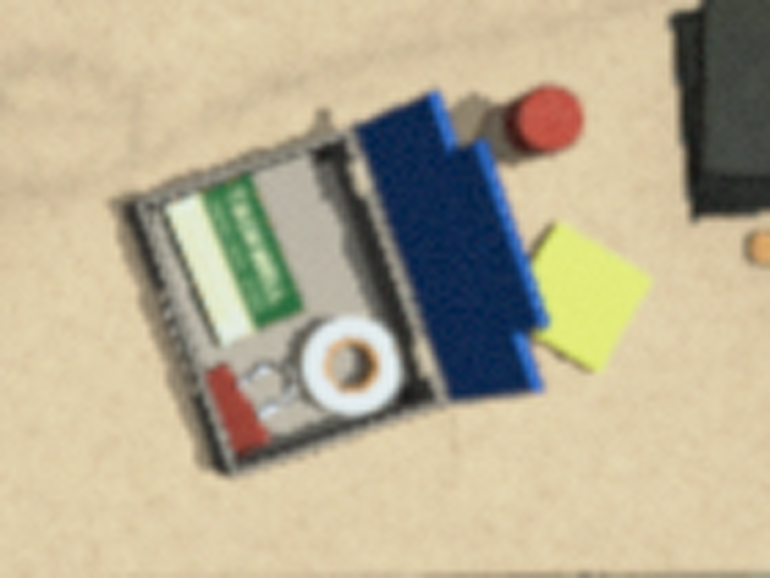

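View pics/scenec.png

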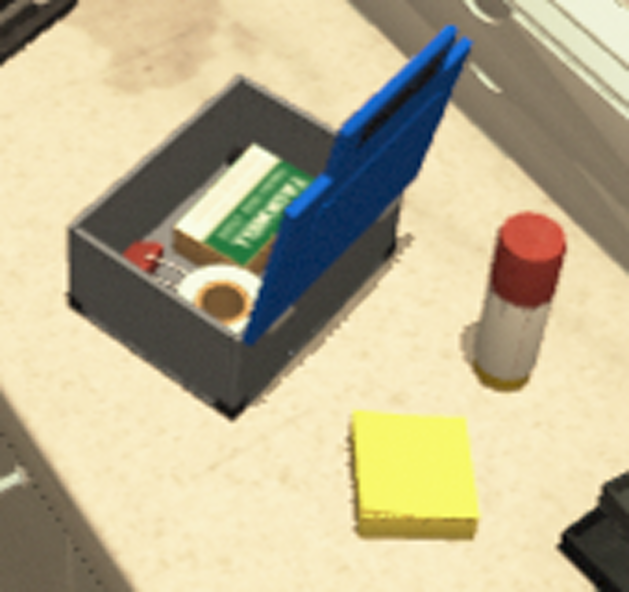

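```bash
cat > h.py <<'E'
import numpy as np
import json
from scipy.spatial.transform import Rotation as Ro
T=dict(fx=531.4341392702098,cx=269.8096388102868,cy=211.1511677597724,R=np.array([[-0.01526012,-0.99987683,0.00366807],[-0.99911166,0.01510412,-0.03934159],[0.03928135,-0.00426517,-0.99921909]]),t=np.array([0.186895,0.51691263,1.32255728]))
S=dict(fx=494.18363364121325,cx=282.8313227374062,cy=206.34125433122804,R=np.array([[0.85726809,-0.51486369,-0.00260875],[-0.34572321,-0.57187319,-0.74393314],[0.38153228,0.63865205,-0.66824897]]),t=np.array([-0.36009008,0.32357185,0.69459375]))
def ray(c,p):
    d=c['R'].T@np.array([(p[0]-c['cx'])/c['fx'],(p[1]-c['cy'])/c['fx'],1]); return -c['R'].T@c['t'],d/np.linalg.norm(d)
def onz(c,p,z):
    o,d=ray(c,p); return o+d*(z-o[2])/d[2]
def proj(c,X):
    v=c['R']@np.asarray(X)+c['t']; return np.array([c['fx']*v[0]/v[2]+c['cx'],c['fx']*v[1]/v[2]+c['cy']])
def tri(p,q):
    o1,d1=ray(T,p);o2,d2=ray(S,q)
    s=np.linalg.lstsq(np.c_[d1,-d2],o2-o1,rcond=None)[0]
    a,b=o1+s[0]*d1,o2+s[1]*d2
    return (a+b)/2,np.linalg.norm(a-b)
tc=lambda x,y:(290+(x+.5)/5.5-.5,165+(y+.5)/5.5-.5)
sc=lambda x,y:(255+(x+.5)/3.7-.5,215+(y+.5)/3.7-.5)
E
python3 - <<'E'
from h import *
np.set_printoptions(precision=4,suppress=True)
print("cams",ray(T,(0,0))[0],ray(S,(0,0))[0])
P={}
for n,p in dict(FF=(133,203),FN=(226,472),RN=(443,403),RF=(352,130)).items():
    P[n]=onz(T,tc(*p),.06); print("top",n,P[n])
for n,p in dict(FF=(240,77),FN=(71,229),RN=(237,345)).items():
    print("scene",n,onz(S,sc(*p),.06))
print(np.linalg.norm(P['FF'][:2]-P['FN'][:2]),np.linalg.norm(P['FN'][:2]-P['RN'][:2]),np.linalg.norm(P['RF'][:2]-P['RN'][:2]))
print("tab far under",tri(tc(475,148),sc(450,28)))
print("tab near under?",tri(tc(530,328),sc(343,133)))
print("glue top",onz(T,tc(547,119),.096), onz(S,sc(502,378),0))
print("notes",[onz(T,tc(*p),.024) for p in [(557,222),(652,278),(598,372),(535,335)]])
E
```

```text
cams [0.4674 0.1847 1.3412] [ 0.1556 -0.444   0.7039]
top FF [0.5394 0.0727 0.06  ]
top FN [0.421  0.0342 0.06  ]
top RN [ 0.4497 -0.0615  0.06  ]
top RF [ 0.5701 -0.0242  0.06  ]
scene FF [0.5396 0.0684 0.06  ]
scene FN [0.4192 0.0277 0.06  ]
scene RN [ 0.4478 -0.0646  0.06  ]
0.12458204419230885 0.09990410364981371 0.1261163697579449
tab far under (array([ 0.5528, -0.0527,  0.1863]), np.float64(0.0016457327265713476))
tab near under? (array([ 0.482 , -0.0742,  0.1825]), np.float64(0.0035024384486110004))
glue top [ 0.5707 -0.1018  0.096 ] [ 0.5692 -0.1077  0.    ]
notes [array([ 0.53  , -0.1218,  0.024 ]), array([ 0.504 , -0.1641,  0.024 ]), array([ 0.462 , -0.1386,  0.024 ]), array([ 0.4791, -0.1106,  0.024 ])]
```

Run:
```python
from h import *
import itertools
np.set_printoptions(precision=4,suppress=True)
q=np.array([-1.25725251,0.69000774,-0.19455195,1.56634451,0.15730262,0.90248313,-0.21509024])
Rm=Ro.from_quat([7.98745284e-01,6.01668611e-01,-7.04535197e-04,5.98078765e-04])
out=[]
for s in itertools.product([1,-1],repeat=7):
    for seq in ["zyzyzyz"]:
        qq=np.array(s)*q
        R=Ro.identity()
        for a,c in zip(qq,seq): R=R*Ro.from_euler(c,a)
        # tool z compare & yaw residual
        zt=R.apply([0,0,1]); 
        # rel rotation = R^-1 * Rm should be rotation about z by multiples of 45deg; base yaw offset allowed
        tilt=np.arccos(np.clip(-zt[2],-1,1))
        rel=(R.inv()*Rm).as_rotvec()
        out.append((tilt,s,rel))
out.sort(key=lambda t:t[0])
for o in out[:16]: print(o)
```

```text
(np.float64(0.0018483169678204811), (1, 1, -1, 1, -1, 1, 1), array([ 0.0006, -0.0036,  1.0573]))
(np.float64(0.0018483169678204811), (1, -1, -1, -1, -1, -1, 1), array([0.0012, 0.0002, 1.0573]))
(np.float64(0.0018483169678204811), (-1, 1, 1, 1, 1, 1, -1), array([-0.0001, -0.0005,  2.6436]))
(np.float64(0.0018483169678204811), (-1, -1, 1, -1, 1, -1, -1), array([ 0.0049, -0.0011,  2.6436]))
(np.float64(0.0018483169678805479), (1, 1, -1, 1, -1, 1, -1), array([-0.0002, -0.0036,  0.6271]))
(np.float64(0.0018483169678805479), (1, -1, -1, -1, -1, -1, -1), array([ 0.0012, -0.0001,  0.6271]))
(np.float64(0.0018483169678805479), (-1, 1, 1, 1, 1, 1, 1), array([-0.    , -0.0005,  3.0737]))
(np.float64(0.0018483169678805479), (-1, -1, 1, -1, 1, -1, 1), array([ 0.0057, -0.    ,  3.0737]))
(np.float64(0.0018483169680006814), (1, 1, 1, 1, 1, 1, -1), array([-0.0008, -0.0035,  0.1291]))
(np.float64(0.0018483169680006814), (1, -1, 1, -1, 1, -1, -1), array([ 0.0008, -0.0002,  0.1291]))
(np.float64(0.0018483169680006814), (-1, 1, -1, 1, -1, 1, 1), array([ 0.    ,  0.    , -2.7114]))
(np.float64(0.0018483169680006814), (-1, -1, -1, -1, -1, -1, 1), array([-0.0051, -0.0008, -2.7114]))
(np.float64(0.0018483169680607481), (1, 1, 1, 1, 1, 1, 1), array([-0.    , -0.0037,  0.5592]))
(np.float64(0.0018483169680607481), (1, -1, 1, -1, 1, -1, 1), array([0.0008, 0.    , 0.5592]))
(np.float64(0.0018483169680607481), (-1, 1, -1, 1, -1, 1, -1), array([ 0.    ,  0.    , -3.1416]))
(np.float64(0.0018483169680607481), (-1, -1, -1, -1, -1, -1, -1), array([-0.0058,  0.0003, -3.1416]))
```

```bash
cat >> h.py <<'E'
SG=np.array([-1,1,-1,1,-1,1,-1])
def cols(q):
    R=Ro.identity(); qs=SG*np.asarray(q); C=[]
    for i,(a,c) in enumerate(zip(qs,"zyzyzyz")):
        R=R*Ro.from_euler(c,a)
        if i in (1,3,5): C.append(R.apply([0,0,1])); 
    return np.array(C).T, R*Ro.from_euler('z',np.pi)
E
python3 - <<'E'
from h import *
np.set_printoptions(precision=4,suppress=True)
q=np.array([-1.25725251,0.69000774,-0.19455195,1.56634451,0.15730262,0.90248313,-0.21509024])
C,R=cols(q); p=np.array([0.17241057,0.60004084,0.21189609])
print(C,R.as_quat())
for h in np.arange(.2,.45,.02):
    print(h,np.linalg.solve(C,p-[0,0,h]))
A=np.c_[C[:2,:]]; print(np.linalg.lstsq(A,p[:2],rcond=None))
E
```

```text
[[ 0.1963  0.0504 -0.0004]
 [ 0.6055  0.7821 -0.0018]
 [ 0.7712 -0.6211 -1.    ]] [ 0.7987  0.6017 -0.0007  0.0006]
0.2 [0.8513 0.1095 0.5766]
0.22 [0.8513 0.1095 0.5967]
0.24 [0.8514 0.1095 0.6167]
0.26 [0.8514 0.1095 0.6367]
0.27999999999999997 [0.8514 0.1095 0.6567]
0.29999999999999993 [0.8515 0.1096 0.6767]
0.31999999999999995 [0.8515 0.1096 0.6968]
0.33999999999999997 [0.8515 0.1096 0.7168]
0.35999999999999993 [0.8516 0.1096 0.7368]
0.3799999999999999 [0.8516 0.1096 0.7568]
0.3999999999999999 [0.8516 0.1097 0.7768]
0.41999999999999993 [0.8517 0.1097 0.7968]
0.4399999999999999 [0.8517 0.1097 0.8169]
(array([ 0.8502,  0.109 , -0.0017]), array([], dtype=float64), np.int32(2), array([1.0022, 0.1228]))
```

```bash
cat >> h.py <<'E'
H=np.array([0.5096,-0.0447,0.06]); YAW=np.deg2rad(17.5)
U=np.array([np.cos(YAW),np.sin(YAW),0]); V=np.array([np.sin(YAW),-np.cos(YAW),0]); Z=np.array([0,0,1.])
def Rt(tdeg):  # tool x=U, tilt t: tip points to +V and down
    t=np.deg2rad(tdeg); d=V*np.sin(t)-Z*np.cos(t); n=V*np.cos(t)+Z*np.sin(t)
    return Ro.from_matrix(np.c_[U,n,d])
def W(u,v,z): # mm, case frame about hinge, z above table
    return np.array([H[0],H[1],0])+U*u/1e3+V*v/1e3+Z*z/1e3
def plan(p,R,p2,R2,n):
    from scipy.spatial.transform import Slerp
    s=Slerp([0,1],Ro.concatenate([R,R2])); out=[]
    for k in range(n):
        Ra,Rb=s(k/n),s((k+1)/n)
        dp=Ra.inv().apply((p2-p)/n)*1e3; w=(Ra.inv()*Rb).as_rotvec()
        out.append([round(float(x),1) for x in dp]+[round(float(x),3) for x in w])
    return out
def uvz(p):
    d=np.asarray(p)-np.array([H[0],H[1],0]); return np.array([d@U,d@V,d[2]])*1e3
def state(log=True):
    from plant import r
    s=r.get_state(); R=Ro.from_quat(s['eef_rot'])
    z=R.apply([0,0,1]); x=R.apply([1,0,0])
    print("t %.2f"%s['clock'],"uvz",uvz(s['tool_pos']).round(1),"pos",np.round(s['tool_pos'],4),"tilt",np.rad2deg(np.arctan2(z@V,-z[2])).round(2),"z.u",(z@U).round(3),"xyaw",np.rad2deg(np.arctan2(x[1],x[0])).round(2),"F",(s['contact_force'].round(2)),"Fv %.2f Fu %.2f"%(s['contact_force']@V,s['contact_force']@U),"q",np.round(s['q'],3),"op",round(s['opening'],2))
    if log:
        with open('log.jsonl','a') as f: f.write(json.dumps([list(s['q']),list(s['tool_pos']),list(s['eef_rot'])])+"\n")
    return s,R
E
python3 - <<'E'
from h import *
s,R=state()
for n,p in dict(st1=(248,211),st2=(252,207),st3=(272,258)).items(): print(n,uvz(onz(T,p,.049)))
print("edge",onz(T,(300,270),0),onz(T,(350,155),0), "glue",uvz([.57,-.105,0]),"notes",uvz([.4938,-.1338,0]))
P1=W(0,-200,300)
print(P1)
for row in plan(s['tool_pos'],R,P1,Rt(0),16): print(row)
E
```

```text
t 0.15 uvz [-127.5 -716.4  212.1] pos [0.1725 0.6002 0.2121] tilt 0.07 z.u -0.001 xyaw 73.97 F [-0.5  -1.05  0.47] Fv 0.85 Fu -0.79 q [-1.257  0.69  -0.195  1.566  0.157  0.902 -0.215] op 1.0
st1 [  92.55004672 -261.20116959   49.        ]
st2 [  98.73423667 -248.9067384    49.        ]
st3 [ -34.09297106 -241.75482057   49.        ]
edge [0.37081491 0.10531387 0.        ] [ 0.65958639 -0.0266667   0.        ] glue [39.47194412 75.67176242  0.        ] notes [-41.86161456  80.22502868   0.        ]
[0.44945884 0.14604339 0.3       ]
[-22.5, 24.5, -5.5, 0.0, 0.0, 0.062]
[-21.0, 25.8, -5.5, 0.0, 0.0, 0.062]
[-19.3, 27.1, -5.5, 0.0, 0.0, 0.062]
[-17.6, 28.2, -5.5, 0.0, 0.0, 0.062]
[-15.9, 29.2, -5.5, 0.0, 0.0, 0.062]
[-14.0, 30.1, -5.5, 0.0, 0.0, 0.062]
[-12.1, 31.0, -5.5, 0.0, 0.0, 0.062]
[-10.2, 31.6, -5.5, 0.0, 0.0, 0.062]
[-8.3, 32.2, -5.5, 0.0, 0.0, 0.062]
[-6.3, 32.7, -5.5, 0.0, 0.0, 0.062]
[-4.2, 33.0, -5.5, 0.0, 0.0, 0.062]
[-2.2, 33.2, -5.5, 0.0, 0.0, 0.062]
[-0.1, 33.2, -5.5, 0.0, 0.0, 0.062]
[1.9, 33.2, -5.5, 0.0, 0.0, 0.062]
[3.9, 33.0, -5.5, 0.0, 0.0, 0.062]
[6.0, 32.7, -5.5, 0.0, 0.0, 0.062]
```

>>> play_rows --pt "0 -22 24 -8 0 0 0.062" --pt "0 -21 26 -8 0 0 0.062" --pt "0 -19 27 -8 0 0 0.062" --pt "0 -18 28 -8 0 0 0.062" --pt "0 -16 29 -8 0 0 0.062" --pt "0 -14 30 -8 0 0 0.062" --pt "0 -12 31 -8 0 0 0.062" --pt "0 -10 32 -8 0 0 0.062" --grip_force 10

```text
clock: 1.15
tool_pos: [0.3102, 0.3665, 0.2754]
eef_rot: [0.924, 0.382, -0.003, 0.002]
contact_force: [0.6, -0.4, 1.2]
opening: 0.116
```

Run:
```python
from h import *
s,R=state()
for row in plan(s['tool_pos'],R,W(0,-200,300),Rt(12),8): print(row)
```

```text
t 1.15 uvz [ -66.5 -452.2  275.4] pos [0.3102 0.3665 0.2754] tilt 0.2 z.u -0.005 xyaw 44.93 F [ 0.6  -0.44  1.18] Fv 0.60 Fu 0.44 q [-0.91   0.417 -0.08   1.901  0.043  0.832 -0.228] op 0.12
[-7.2, 31.8, -3.0, -0.025, -0.006, 0.06]
[-5.3, 32.2, -2.2, -0.025, -0.006, 0.06]
[-3.3, 32.5, -1.3, -0.025, -0.006, 0.06]
[-1.4, 32.7, -0.5, -0.025, -0.006, 0.06]
[0.6, 32.7, 0.4, -0.025, -0.006, 0.06]
[2.5, 32.6, 1.2, -0.025, -0.006, 0.06]
[4.5, 32.4, 2.0, -0.025, -0.006, 0.06]
[6.4, 32.0, 2.8, -0.025, -0.006, 0.06]
```

>>> play_rows --pt "0 -7 32 -3 -0.07 -0.006 0.06" --pt "0 -5 32 -1 -0.07 -0.006 0.06" --pt "0 -3 32 1 -0.07 -0.006 0.06" --pt "0 -1 31 5 -0.07 -0.006 0.06" --pt "0 1 31 8 -0.07 -0.006 0.06" --pt "0 3 30 11 -0.07 -0.006 0.06" --pt "0 5 29 14 -0.07 -0.006 0.06" --pt "0 6 28 16 -0.07 -0.006 0.06"

```text
clock: 2.15
tool_pos: [0.4519, 0.1392, 0.2899]
eef_rot: [0.95, 0.13, 0.083, 0.271]
contact_force: [0.1, 0.1, -0.7]
opening: 0.004
```

Run:
```python
from h import *
s,R=state()
C=W(0,-130,60)
t=np.deg2rad(40)
n=V*np.cos(t)+Z*np.sin(t); d=V*np.sin(t)-Z*np.cos(t)
print("shut tcp", uvz(C+.015*d-.009*n))
for row in plan(s['tool_pos'],R,W(0,-170,110),Rt(40),8): print(row)
```

```text
t 2.15 uvz [   0.3 -192.8  289.9] pos [0.4519 0.1392 0.2899] tilt 32.74 z.u 0.069 xyaw 17.06 F [ 0.13  0.1  -0.67] Fv -0.06 Fu 0.15 q [-1.025  0.502  0.355  1.967  0.491  0.922 -0.769] op 0.0
shut tcp [-2.15197812e-14 -1.27252586e+02  4.27242449e+01]
[-2.0, -9.7, 20.4, -0.016, -0.008, -0.007]
[-1.7, -10.0, 20.3, -0.016, -0.008, -0.007]
[-1.5, -10.4, 20.1, -0.016, -0.008, -0.007]
[-1.3, -10.7, 20.0, -0.016, -0.008, -0.007]
[-1.0, -11.0, 19.8, -0.016, -0.008, -0.007]
[-0.8, -11.3, 19.6, -0.016, -0.008, -0.007]
[-0.5, -11.7, 19.4, -0.016, -0.008, -0.007]
[-0.3, -12.0, 19.3, -0.016, -0.008, -0.007]
```

>>> play_rows --pt "0 -2 -10 20 -0.016 -0.008 -0.007" --pt "0 -2 -10 20 -0.016 -0.008 -0.007" --pt "0 -2 -10 20 -0.016 -0.008 -0.007" --pt "0 -1 -11 20 -0.016 -0.008 -0.007" --pt "0 -1 -11 20 -0.016 -0.008 -0.007" --pt "0 -1 -11 20 -0.016 -0.008 -0.007" --pt "0 -1 -12 19 -0.016 -0.008 -0.007" --pt "0 0 -12 19 -0.016 -0.008 -0.007"

```text
clock: 3.15
tool_pos: [0.4589, 0.1183, 0.1043]
eef_rot: [0.929, 0.142, 0.053, 0.338]
contact_force: [0.5, 0.2, 0.7]
opening: 0.009
```

Run:
```python
from h import *
s,R=state()
for row in plan(s['tool_pos'],R,W(0,-140,43),Rt(40),8): print(row)
```

```text
t 3.15 uvz [   0.7 -170.7  104.3] pos [0.4589 0.1183 0.1043] tilt 40.02 z.u 0.002 xyaw 17.48 F [0.48 0.22 0.67] Fv -0.06 Fu 0.52 q [-1.024  0.922  0.388  2.048  0.585  0.606 -0.98 ] op 0.01
[-0.1, -2.0, 8.3, 0.0, -0.0, -0.0]
[-0.1, -2.0, 8.3, 0.0, -0.0, -0.0]
[-0.1, -2.0, 8.3, 0.0, -0.0, -0.0]
[-0.1, -2.0, 8.3, 0.0, -0.0, -0.0]
[-0.1, -2.0, 8.3, 0.0, -0.0, -0.0]
[-0.1, -2.0, 8.3, 0.0, -0.0, -0.0]
[-0.1, -2.0, 8.3, 0.0, -0.0, -0.0]
[-0.1, -2.0, 8.3, 0.0, -0.0, -0.0]
```

>>> play_rows --pt "0 0 -2 8 0 0 0" --pt "0 0 -2 8 0 0 0" --pt "0 0 -2 8 0 0 0" --pt "0 0 -2 8 0 0 0" --pt "0 0 -2 8 0 0 0" --pt "0 0 -2 8 0 0 0" --pt "0 0 -2 8 0 0 0" --pt "0 0 -2 8 0 0 0"

```text
clock: 4.15
tool_pos: [0.4688, 0.0897, 0.0419]
eef_rot: [0.929, 0.142, 0.054, 0.337]
contact_force: [0.4, 0.3, 0.3]
opening: 0.007
```

Run:
```python
from h import *
import cv2
from plant import r
s,R=state()
cv2.imwrite("pics/scene1.png",r.snapshot("scene")[:,:,::-1])
cw=r.get_calibration("wrist"); np.savez("w1.npz",**cw)
cv2.imwrite("pics/wrist1.png",r.snapshot("wrist")[:,:,::-1])
a=cv2.imread("pics/scene1.png")[165:375,225:425]
cv2.imwrite("pics/scene1c.png",cv2.resize(a,None,fx=2.8,fy=2.8,interpolation=cv2.INTER_CUBIC))
```

```text
t 4.15 uvz [   1.5 -140.4   41.9] pos [0.4688 0.0897 0.0419] tilt 39.92 z.u 0.003 xyaw 17.5 F [0.41 0.32 0.32] Fv -0.19 Fu 0.49 q [-1.     1.062  0.44   2.08   0.647  0.423 -1.053] op 0.01
```

View pics/scene1c.png

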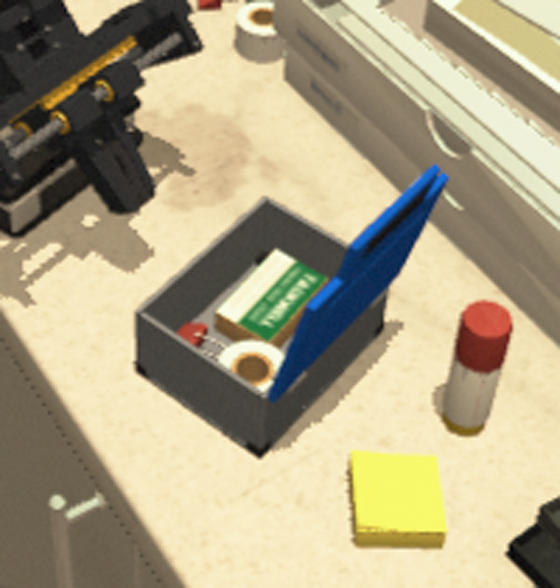

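View pics/wrist1.png

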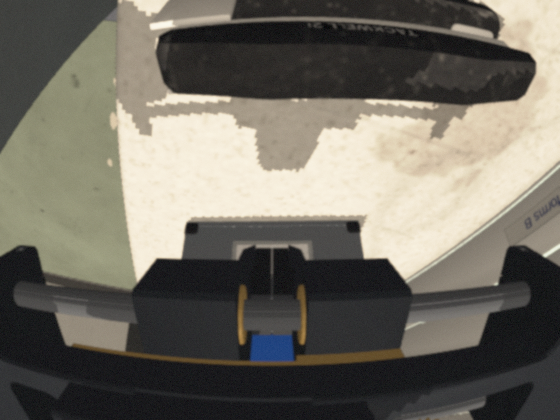

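>>> play_rows --pt "0 0 16 -20 0 0 0" --pt "0 0 17 -20 0 0 0" --pt "0 0 17 -20 0 0 0" --pt "0 0 17 -20 0 0 0" --pt "0 0 17 -20 0 0 0" --pt "0 0 17 -20 0 0 0" --pt "0 0 17 -20 0 0 0" --pt "0 0 17 -20 0 0 0"

```text
clock: 5.25
tool_pos: [0.4668, 0.0877, 0.2568]
eef_rot: [0.929, 0.143, 0.052, 0.339]
contact_force: [-0.3, -0.4, 0.1]
opening: 0.009
```

Run:
```python
from h import *
s,R=state()
for row in plan(s['tool_pos'],R,W(0,62,245),Rt(40),8): print(row)
```

```text
t 5.25 uvz [  -1.  -139.2  256.8] pos [0.4668 0.0877 0.2568] tilt 40.07 z.u -0.001 xyaw 17.49 F [-0.35 -0.38  0.11] Fv 0.26 Fu -0.45 q [-0.985  0.623  0.393  1.994  0.564  0.895 -0.758] op 0.01
[0.1, 18.3, 17.3, 0.0, 0.0, 0.0]
[0.1, 18.3, 17.3, 0.0, 0.0, 0.0]
[0.1, 18.3, 17.3, 0.0, 0.0, 0.0]
[0.1, 18.3, 17.3, 0.0, 0.0, 0.0]
[0.1, 18.3, 17.3, 0.0, 0.0, 0.0]
[0.1, 18.3, 17.3, 0.0, 0.0, 0.0]
[0.1, 18.3, 17.3, 0.0, 0.0, 0.0]
[0.1, 18.3, 17.3, 0.0, 0.0, 0.0]
```

>>> play_rows --pt "0 0 18 17 0 0 0" --pt "0 0 18 17 0 0 0" --pt "0 0 18 17 0 0 0" --pt "0 0 18 17 0 0 0" --pt "0 0 18 17 0 0 0" --pt "0 0 18 17 0 0 0" --pt "0 0 18 17 0 0 0" --pt "0 0 18 17 0 0 0"

```text
clock: 6.25
tool_pos: [0.5279, -0.1043, 0.2471]
eef_rot: [0.929, 0.144, 0.054, 0.336]
contact_force: [-0.3, -0.9, 0.3]
opening: 0.004
```

Run:
```python
from h import *
import cv2
from plant import r
s,R=state()
for n in ["scene","top"]: cv2.imwrite(f"pics/{n}2.png",r.snapshot(n)[:,:,::-1])
a=cv2.imread("pics/scene2.png")[185:345,255:455]
cv2.imwrite("pics/scene2c.png",cv2.resize(a,None,fx=3.7,fy=3.7,interpolation=cv2.INTER_CUBIC))
for row in plan(s['tool_pos'],R,W(0,62,180),Rt(40),8)[:2]: print(row)
```

```text
t 6.25 uvz [ -0.5  62.4 247.1] pos [ 0.5279 -0.1043  0.2471] tilt 39.83 z.u 0.005 xyaw 17.68 F [-0.27 -0.86  0.35] Fv 0.74 Fu -0.52 q [-0.645  0.63   0.505  2.09   0.806  0.576 -0.632] op 0.0
[0.0, -5.4, 6.4, -0.0, -0.001, -0.0]
[0.0, -5.4, 6.4, -0.0, -0.001, -0.0]
```

View pics/scene2c.png

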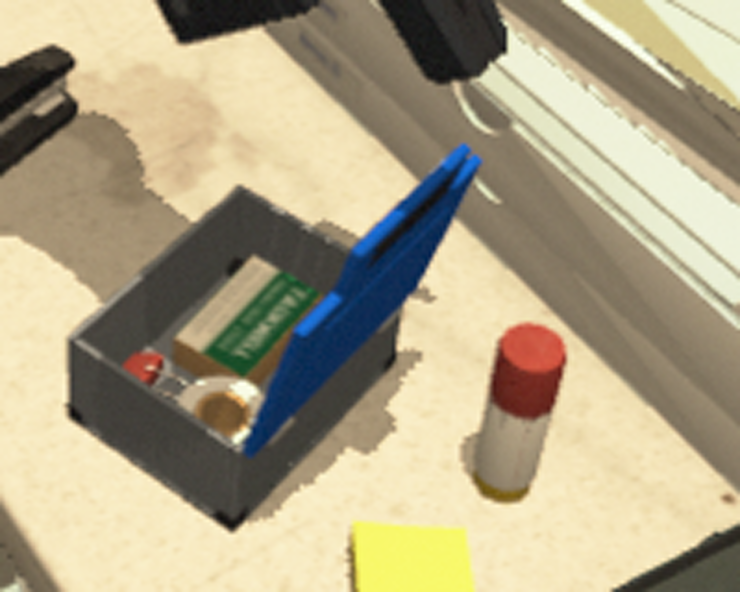

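Run:
```python
from h import *
np.set_printoptions(precision=1,suppress=True)
inv=lambda p:((p[0]+.5-255)*3.7-.5,(p[1]+.5-185)*3.7-.5)
for a in (1.66,1.70,1.74,1.78):
    o=[]
    for u in (-40,40):
        for th in (0,6):
            v=-130*np.cos(a)+th*np.sin(a); z=60+130*np.sin(a)+th*np.cos(a)
            o.append(np.round(inv(proj(S,W(u,v,z)))))
    for u in (-65,):
        o.append(np.round(inv(proj(S,W(u,0,60))))); v=-100*np.cos(a);z=60+100*np.sin(a); o.append(np.round(inv(proj(S,W(u,v,z)))))
    print(a,o)
print(inv(proj(S,W(0,62.4,247.1))))
```

```text
1.66 [array([315., 228.]), array([328., 237.]), array([432., 122.]), array([444., 129.]), array([236., 456.]), array([266., 313.])]
1.7 [array([326., 236.]), array([338., 245.]), array([442., 129.]), array([454., 137.]), array([236., 456.]), array([274., 319.])]
1.74 [array([337., 244.]), array([349., 253.]), array([453., 136.]), array([465., 144.]), array([236., 456.]), array([282., 325.])]
1.78 [array([347., 252.]), array([360., 262.]), array([463., 143.]), array([475., 152.]), array([236., 456.]), array([290., 331.])]
(np.float64(505.70916395371137), np.float64(126.19445028084198))
```

Run:
```python
from h import *
import cv2
Rm=Rt(40)
def draw(src,dst,p,x0,y0,x1,y1,f):
    a=cv2.imread(src)[y0:y1,x0:x1]; a=cv2.resize(a,None,fx=f,fy=f,interpolation=cv2.INTER_CUBIC)
    for k,c in ((0,(0,255,0)),(20,(0,255,255)),(40,(255,255,0)),(64,(255,0,255))):
      for dx in (-17,17):
        for dy in (-9,9):
          q=proj(S,p+Rm.apply(np.array([dx,dy,-k])/1e3)); q=((q-[x0,y0]+.5)*f).astype(int); cv2.circle(a,tuple(map(int,q)),3,c,-1)
    cv2.imwrite(dst,a)
draw("pics/scene1.png","pics/d1.png",W(1.5,-140.4,41.9),225,140,355,290,4)
draw("pics/scene2.png","pics/d2.png",W(-.5,62.4,247.1),305,140,435,290,4)
```

```text
(no output)
```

View pics/d1.png

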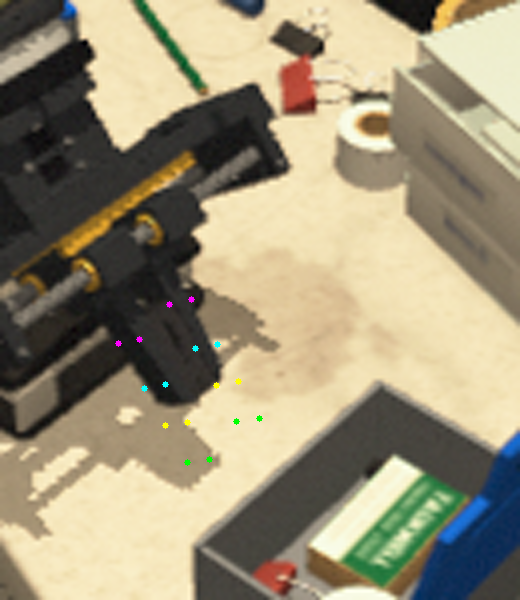

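View pics/d2.png

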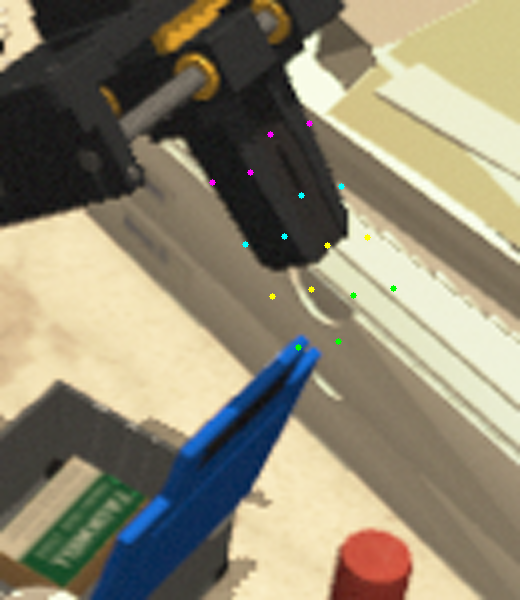

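Run:
```python
from h import *
import cv2
Rm=Rt(40)
a=cv2.imread("pics/top2.png"); x0,y0,x1,y1,f=290,150,430,270,5
a=cv2.resize(a[y0:y1,x0:x1],None,fx=f,fy=f,interpolation=cv2.INTER_CUBIC)
p=W(-.5,62.4,247.1)
for k,c in ((0,(0,255,0)),(20,(0,255,255)),(40,(255,255,0)),(64,(255,0,255))):
  for dx in (-17,17):
    for dy in (-9,9):
      q=proj(T,p+Rm.apply(np.array([dx,dy,-k])/1e3)); q=((q-[x0,y0]+.5)*f).astype(int); cv2.circle(a,tuple(map(int,q)),3,c,-1)
cv2.imwrite("pics/d3.png",a)
w=np.load("w1.npz")
def fish(X):
    v=w['R']@X+w['t']; th=np.arctan2(np.hypot(v[0],v[1]),v[2]); h=np.hypot(v[0],v[1]); 
    return (w['cx']+w['fx']*th*v[0]/h, w['cy']+w['fx']*th*v[1]/h)
for u,v,z in [(-65,-100,60),(65,-100,60),(-65,-100,0),(65,-100,0)]: print(u,v,z,np.round(fish(W(u,v,z)),1))
pt=W(1.5,-140.4,41.9)
for k in (0,28): print(k,[np.round(fish(pt+Rm.apply(np.array([dx,dy,-k])/1e3)),1) for dx,dy in [(0,0),(-17,-9),(17,-9),(-17,9),(17,9)]])
```

```text
-65 -100 60 [174.9 296.8]
65 -100 60 [368.4 296.2]
-65 -100 0 [185.7 221.7]
65 -100 0 [357.1 221.2]
0 [array([274.1, 245.7]), array([243.8, 230.8]), array([304.5, 230.6]), array([244.7, 260.1]), array([303.5, 259.9])]
28 [array([274.7, 266.9]), array([239.2, 249.9]), array([310.1, 249.6]), array([240.6, 283. ]), array([308.6, 282.7])]
```

View pics/d3.png

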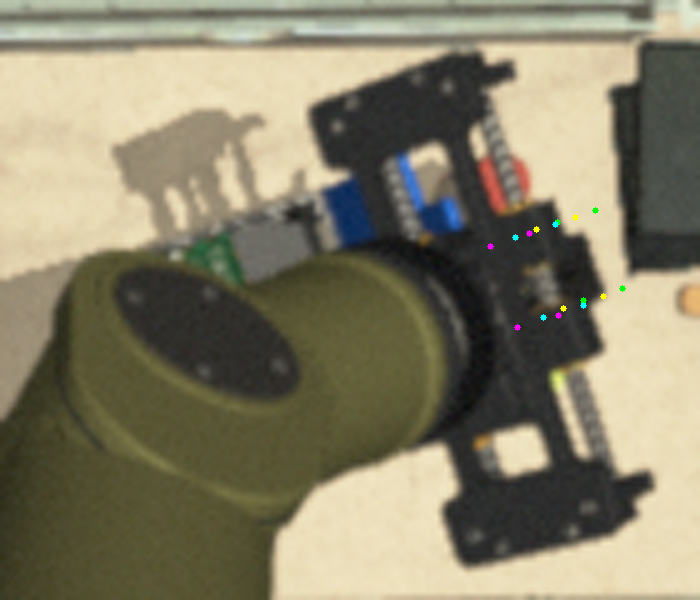

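Run:
```python
from h import *
import cv2
a=cv2.imread("pics/wrist1.png")[200:370,180:365]
cv2.imwrite("pics/w1c.png",cv2.resize(np.clip(a.astype(float)*1.8,0,255).astype(np.uint8),None,fx=4,fy=3.5,interpolation=cv2.INTER_CUBIC))
a=cv2.imread("pics/wrist0.png")
cv2.imwrite("pics/w0c.png",np.clip(a[200:400].astype(float)*2,0,255).astype(np.uint8))
w=np.load("w1.npz"); Rm=Rt(39.92); c=-w['R'].T@w['t']
print("cam in tool frame",Rm.inv().apply(c-W(1.5,-140.4,41.9)),"axis",Rm.inv().apply(w['R'][2]))
```

```text
cam in tool frame [-0.0016209  -0.06863485 -0.17166549] axis [0.00118261 0.26617194 0.96392484]
```

View pics/w1c.png

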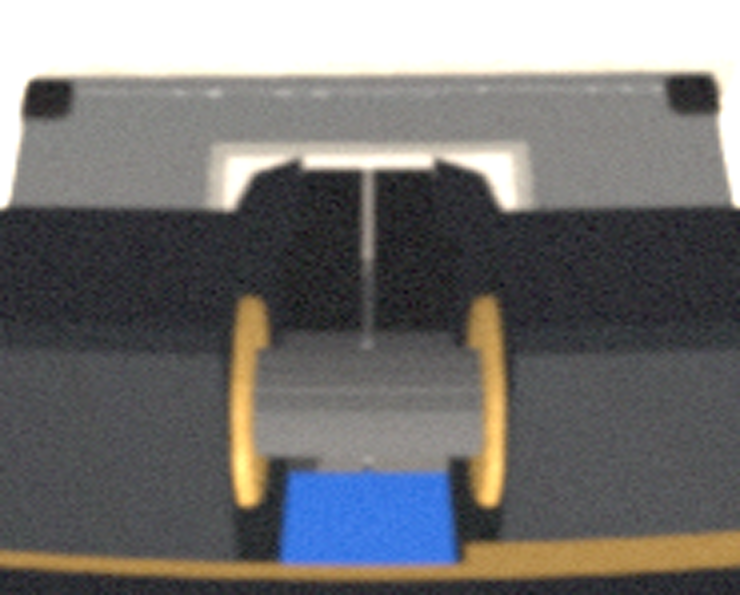

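View pics/w0c.png

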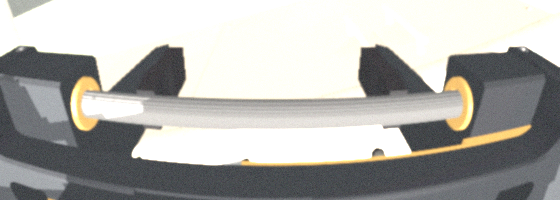

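>>> play_rows --pt "0 0 2 5 0 0 0" --pt "0 0 0 7 0 0 0" --pt "0 0 -5 9 0 0 0" --pt "0 0 -7 10 0 0 0" --pt "0 0 -7 10 0 0 0" --pt "0 0 -7 10 0 0 0" --pt "0 0 -7 10 0 0 0" --pt "0 0 -7 9 0 0 0"

```text
clock: 7.35
tool_pos: [0.5322, -0.1169, 0.1622]
eef_rot: [0.929, 0.145, 0.053, 0.335]
contact_force: [0.2, 0.7, 0.5]
opening: 0.008
```

Run:
```python
from h import *
import cv2
from plant import r
s,R=state()
cv2.imwrite("pics/scene3.png",r.snapshot("scene")[:,:,::-1])
p=s['tool_pos']
x0,y0,x1,y1,f=275,150,425,300,4
a=cv2.imread("pics/scene3.png")[y0:y1,x0:x1]; a=cv2.resize(a,None,fx=f,fy=f,interpolation=cv2.INTER_CUBIC)
for k,c in ((0,(0,255,0)),(22,(0,255,255))):
  for dx in (-17,17):
    for dy in (-9,9):
      q=proj(S,p+R.apply(np.array([dx,dy,-k])/1e3)); q=((q-[x0,y0]+.5)*f).astype(int); cv2.circle(a,tuple(map(int,q)),2,c,-1)
cv2.imwrite("pics/d4.png",a)
cw=r.get_calibration("wrist"); np.savez("w3.npz",**cw)
cv2.imwrite("pics/wrist3.png",r.snapshot("wrist")[:,:,::-1])
```

```text
t 7.35 uvz [ -0.2  75.6 162.2] pos [ 0.5322 -0.1169  0.1622] tilt 39.68 z.u 0.005 xyaw 17.81 F [0.17 0.69 0.47] Fv -0.61 Fu 0.37 q [-0.657  0.837  0.608  2.153  0.94   0.314 -0.832] op 0.01
```

View pics/d4.png

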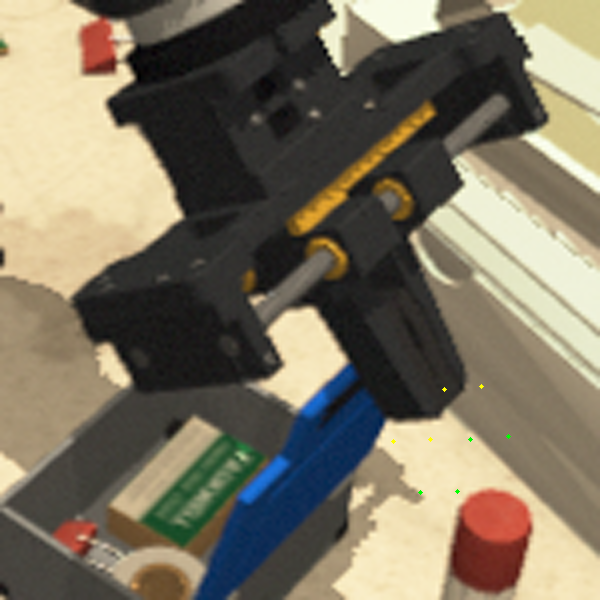

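View pics/wrist3.png

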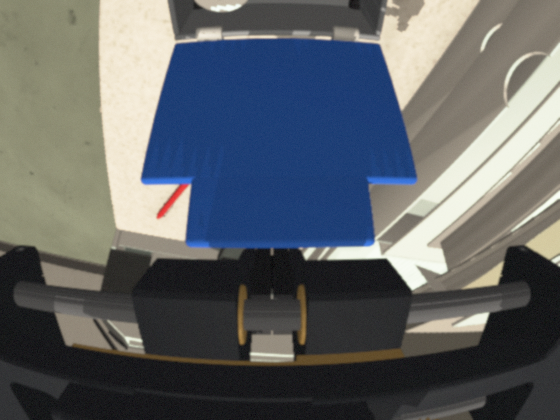

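```bash
cat >> h.py <<'E'
def fish(w,X):
    v=w['R']@X+w['t']; h=np.hypot(v[0],v[1]); th=np.arctan2(h,v[2])
    return np.array([w['cx']+w['fx']*th*v[0]/h, w['cy']+w['fx']*th*v[1]/h])
def lid(a,rr,th,u): # point on lid: rr mm from hinge, th out of outer face
    return W(u,-rr*np.cos(a)+th*np.sin(a),60+rr*np.sin(a)+th*np.cos(a))
E
python3 - <<'E'
from h import *
w=np.load("w3.npz")
for a in (1.66,1.70,1.74,1.78):
    print(a,[np.round(fish(w,lid(a,*x))).astype(int).tolist() for x in [(130,0,-40),(130,0,40),(130,6,-40),(100,0,-65),(100,0,65),(0,0,-65),(0,0,65)]])
import cv2
a=cv2.imread("pics/wrist3.png")[150:290,130:430]
cv2.imwrite("pics/w3c.png",cv2.resize(np.clip(a.astype(float)*1.6,0,255).astype(np.uint8),None,fx=2.6,fy=2.6,interpolation=cv2.INTER_CUBIC))
E
```

```text
1.66 [[168, 230], [384, 230], [173, 236], [126, 166], [424, 168], [172, 43], [377, 44]]
1.7 [[172, 235], [380, 236], [176, 241], [129, 172], [421, 173], [172, 43], [377, 44]]
1.74 [[176, 240], [376, 241], [179, 245], [132, 176], [417, 178], [172, 43], [377, 44]]
1.78 [[179, 244], [372, 245], [182, 248], [135, 181], [414, 182], [172, 43], [377, 44]]
```

View pics/w3c.png

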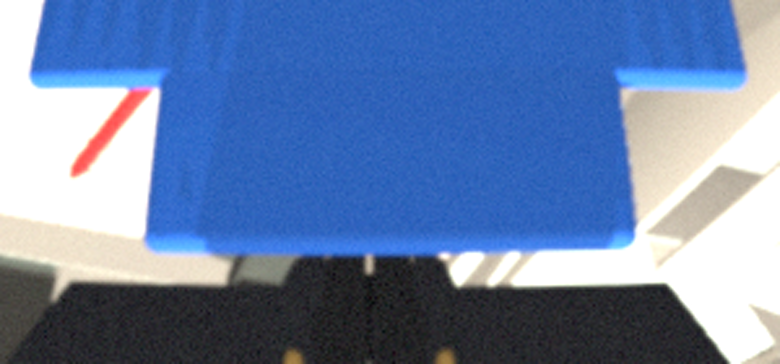

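>>> play_rows --pt "0 0 -4 -3.4 0 0 0" --pt "0 0 -4 -3.4 0 0 0" --pt "0 0 -3.4 -2.8 0 0 0" --pt "0 0 -3 -2.5 0 0 0" --pt "0 0 -3 -2.5 0 0 0" --pt "0 0 -3 -2.5 0 0 0" --pt "0 0 -3 -2.5 0 0 0" --pt "0 0 -3 -2.5 0 0 0"

```text
clock: 8.45
tool_pos: [0.5211, -0.0845, 0.1652]
eef_rot: [0.929, 0.144, 0.053, 0.338]
contact_force: [-0.3, -1.0, 3.7]
opening: 0.006
```

```bash
cat >> h.py <<'E'
def wlook(name):
    import cv2
    from plant import r
    w=r.get_calibration("wrist"); im=r.snapshot("wrist")[:,:,::-1]
    cv2.imwrite(f"pics/{name}.png",im)
    b=im.astype(int); m=((b[:,:,0]>90)&(b[:,:,0]-b[:,:,2]>60)&(b[:,:,0]-b[:,:,1]>30))
    for c in (205,222,340,355):
        rr=np.where(m[:,c])[0]; print("col",c,"blue rows",(rr.min(),rr.max()) if len(rr) else None,end="; ")
    print()
    for a in np.arange(1.8,-.05,-.1):
        print("a%.2f"%a,"inner",fish(w,lid(a,130,0,-30))[1].round(1),"outer",fish(w,lid(a,130,6,-30))[1].round(1),"shoulder",fish(w,lid(a,100,0,-52))[1].round(1),end=" | ")
    print()
def slook(name,box=(225,150,425,330),f=3.5):
    import cv2
    from plant import r
    im=r.snapshot("scene")[:,:,::-1]; cv2.imwrite(f"pics/{name}.png",im)
    x0,y0,x1,y1=box
    cv2.imwrite(f"pics/{name}c.png",cv2.resize(im[y0:y1,x0:x1],None,fx=f,fy=f,interpolation=cv2.INTER_CUBIC))
E
python3 - <<'E'
from h import *
s,R=state(); wlook("wrist4"); slook("scene4")
E
```

```text
t 8.45 uvz [ -1.   41.4 165.2] pos [ 0.5211 -0.0845  0.1652] tilt 40.02 z.u 0.003 xyaw 17.63 F [-0.34 -0.96  3.71] Fv 0.81 Fu -0.61 q [-0.717  0.822  0.576  2.158  0.888  0.374 -0.846] op 0.01
col 205 blue rows (np.int64(82), np.int64(255)); col 222 blue rows (np.int64(81), np.int64(255)); col 340 blue rows (np.int64(81), np.int64(254)); col 355 blue rows (np.int64(82), np.int64(254)); 
a1.80 inner 270.6 outer 272.7 shoulder 215.5 | a1.70 inner 264.1 outer 267.8 shoulder 207.9 | a1.60 inner 253.7 outer 259.3 shoulder 197.7 | a1.50 inner 238.6 outer 246.5 shoulder 184.7 | a1.40 inner 217.8 outer 228.4 shoulder 168.9 | a1.30 inner 190.9 outer 204.4 shoulder 150.2 | a1.20 inner 157.8 outer 174.0 shoulder 129.2 | a1.10 inner 119.5 outer 137.9 shoulder 106.3 | a1.00 inner 78.2 outer 97.5 shoulder 82.4 | a0.90 inner 37.1 outer 55.8 shoulder 58.5 | a0.80 inner -1.0 outer 15.9 shoulder 35.4 | a0.70 inner -33.7 outer -19.5 shoulder 14.2 | a0.60 inner -60.2 outer -49.0 shoulder -4.7 | a0.50 inner -80.6 outer -72.2 shoulder -20.9 | a0.40 inner -95.6 outer -89.6 shoulder -34.2 | a0.30 inner -105.8 outer -101.9 shoulder -44.8 | a0.20 inner -112.2 outer -109.9 shoulder -52.7 | a0.10 inner -115.3 outer -114.5 shoulder -58.3 | a-0.00 inner -115.9 outer -116.2 shoulder -61.7 |
```

View pics/scene4c.png

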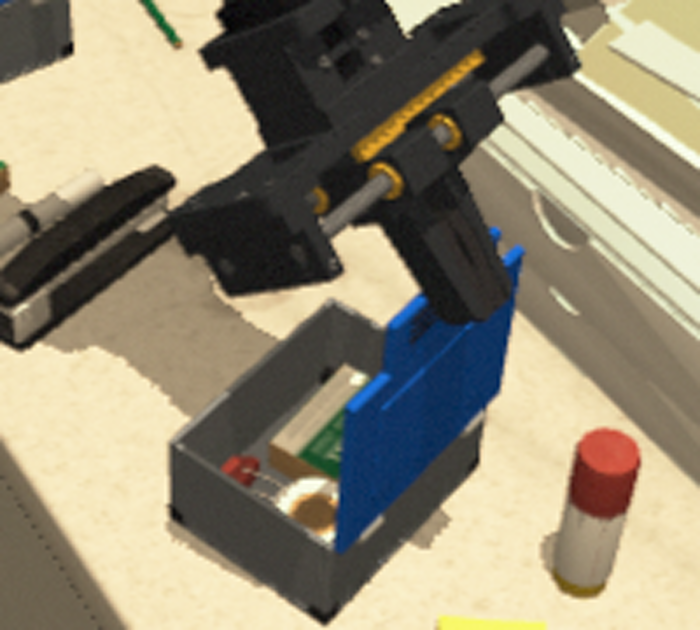

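View pics/wrist4.png

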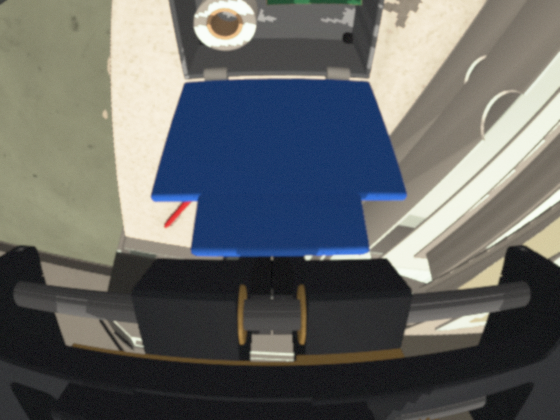

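>>> play_rows --pt "0 0 -2.8 -3 0 0 0" --pt "0 0 -2.8 -3 0 0 0" --pt "0 0 -2.8 -3 0 0 0" --pt "0 0 -2.8 -3 0 0 0" --pt "0 0 -2.8 -3 0 0 0" --pt "0 0 -2.8 -3 0 0 0" --pt "0 0 12 -5 0 0 0" --pt "0 0 15 -11 0 0 0"

```text
clock: 9.55
tool_pos: [0.5157, -0.0668, 0.1961]
eef_rot: [0.929, 0.147, 0.052, 0.336]
contact_force: [1.0, -0.9, 0.8]
opening: 0.006
```

Run:
```python
from h import *
s,R=state(); wlook("wrist5")
```

```text
t 9.55 uvz [ -0.8  23.  196.1] pos [ 0.5157 -0.0668  0.1961] tilt 39.73 z.u 0.004 xyaw 17.95 F [ 1.03 -0.86  0.82] Fv 1.13 Fu 0.73 q [-0.727  0.736  0.519  2.136  0.824  0.492 -0.774] op 0.01
col 205 blue rows (np.int64(82), np.int64(179)); col 222 blue rows (np.int64(80), np.int64(179)); col 340 blue rows (np.int64(81), np.int64(178)); col 355 blue rows (np.int64(82), np.int64(179)); 
a1.80 inner 236.1 outer 238.9 shoulder 191.1 | a1.70 inner 228.3 outer 232.5 shoulder 183.6 | a1.60 inner 217.2 outer 223.0 shoulder 174.0 | a1.50 inner 202.5 outer 210.0 shoulder 162.4 | a1.40 inner 183.7 outer 193.1 shoulder 148.6 | a1.30 inner 161.0 outer 172.1 shoulder 132.9 | a1.20 inner 134.5 outer 147.3 shoulder 115.6 | a1.10 inner 105.3 outer 119.1 shoulder 97.2 | a1.00 inner 74.6 outer 88.9 shoulder 78.1 | a0.90 inner 44.1 outer 58.0 shoulder 59.1 | a0.80 inner 15.4 outer 28.2 shoulder 40.8 | a0.70 inner -10.2 outer 1.0 shoulder 23.6 | a0.60 inner -32.1 outer -22.7 shoulder 8.2 | a0.50 inner -49.9 outer -42.4 shoulder -5.4 | a0.40 inner -63.8 outer -58.0 shoulder -16.8 | a0.30 inner -74.1 outer -69.9 shoulder -26.2 | a0.20 inner -81.2 outer -78.5 shoulder -33.5 | a0.10 inner -85.6 outer -84.1 shoulder -38.9 | a-0.00 inner -87.6 outer -87.1 shoulder -42.5 |
```

View pics/wrist5.png

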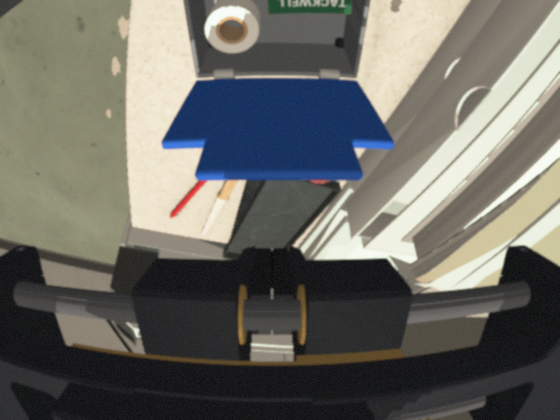

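>>> play_rows --pt "0 0 2.6 -19 0 0 0" --pt "0 0 -27 -24 0 0 0" --pt "0 0 -28 -23 0 0 0" --pt "0 0 -28 -23 0 0 0" --pt "0 0 -28 -23 0 0 0" --pt "0 0 -8 21 0 0 0" --pt "0 0 -8 22 0 0 0" --pt "0 0 -8 22 0 0 0"

```text
clock: 10.6
tool_pos: [0.4787, 0.0605, 0.1535]
eef_rot: [0.931, 0.14, 0.058, 0.333]
contact_force: [0.6, 0.2, -0.2]
opening: 0.005
```

Run:
```python
from h import *
s,R=state(); slook("scene6")
for row in plan(s['tool_pos'],R,W(0,-77.5,114),Rt(40),4): print(row)
```

```text
t 10.60 uvz [   2.1 -109.6  153.5] pos [0.4787 0.0605 0.1535] tilt 39.48 z.u 0.011 xyaw 17.45 F [ 0.57  0.24 -0.16] Fv -0.06 Fu 0.61 q [-0.94   0.816  0.434  2.101  0.663  0.585 -0.914] op 0.01
[-0.7, -0.1, 12.7, -0.002, -0.003, -0.002]
[-0.6, -0.1, 12.7, -0.002, -0.003, -0.002]
[-0.6, -0.1, 12.7, -0.002, -0.003, -0.002]
[-0.6, -0.2, 12.7, -0.002, -0.003, -0.002]
```

View pics/scene6c.png

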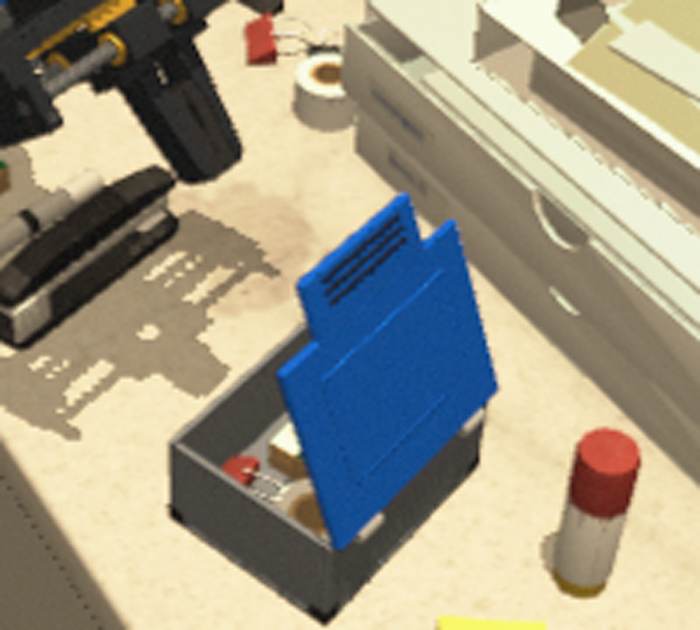

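>>> play_rows --pt "0 -0.5 0 13 0 0 0" --pt "0 -0.5 0 13 0 0 0" --pt "0 -0.5 0 13 0 0 0" --pt "0 -0.5 0 12 0 0 0" --pt "0 0 0 0 0 0 0" --pt "0 0 0 0 0 0 0" --pt "0 0 0 0 0 0 0" --pt "0 0 0 0 0 0 0"

```text
clock: 11.65
tool_pos: [0.4881, 0.0267, 0.1151]
eef_rot: [0.931, 0.139, 0.058, 0.333]
contact_force: [-0.8, 0.3, -0.8]
opening: 0.007
```

Run:
```python
from h import *
s,R=state(); slook("scene7"); wlook("wrist7")
```

```text
t 11.65 uvz [  1.  -74.6 115.1] pos [0.4881 0.0267 0.1151] tilt 39.55 z.u 0.01 xyaw 17.27 F [-0.79  0.28 -0.78] Fv -0.51 Fu -0.67 q [-0.905  0.911  0.495  2.143  0.742  0.428 -0.976] op 0.01
col 205 blue rows (np.int64(235), np.int64(255)); col 222 blue rows (np.int64(237), np.int64(257)); col 340 blue rows (np.int64(232), np.int64(251)); col 355 blue rows (np.int64(245), np.int64(256)); 
a1.80 inner 386.8 outer 385.7 shoulder 349.7 | a1.70 inner 388.6 outer 388.1 shoulder 349.6 | a1.60 inner 388.9 outer 389.1 shoulder 348.2 | a1.50 inner 387.3 outer 388.5 shoulder 345.3 | a1.40 inner 383.7 outer 385.8 shoulder 340.8 | a1.30 inner 377.5 outer 380.9 shoulder 334.5 | a1.20 inner 368.6 outer 373.3 shoulder 326.4 | a1.10 inner 356.5 outer 362.7 shoulder 316.4 | a1.00 inner 341.0 outer 348.8 shoulder 304.4 | a0.90 inner 321.9 outer 331.3 shoulder 290.7 | a0.80 inner 299.4 outer 310.3 shoulder 275.3 | a0.70 inner 273.9 outer 286.1 shoulder 258.6 | a0.60 inner 246.5 outer 259.4 shoulder 241.1 | a0.50 inner 218.3 outer 231.3 shoulder 223.3 | a0.40 inner 190.7 outer 203.2 shoulder 205.8 | a0.30 inner 165.1 outer 176.5 shoulder 189.0 | a0.20 inner 142.3 outer 152.3 shoulder 173.5 | a0.10 inner 123.0 outer 131.3 shoulder 159.6 | a-0.00 inner 107.2 outer 113.8 shoulder 147.5 |
```

View pics/scene7c.png

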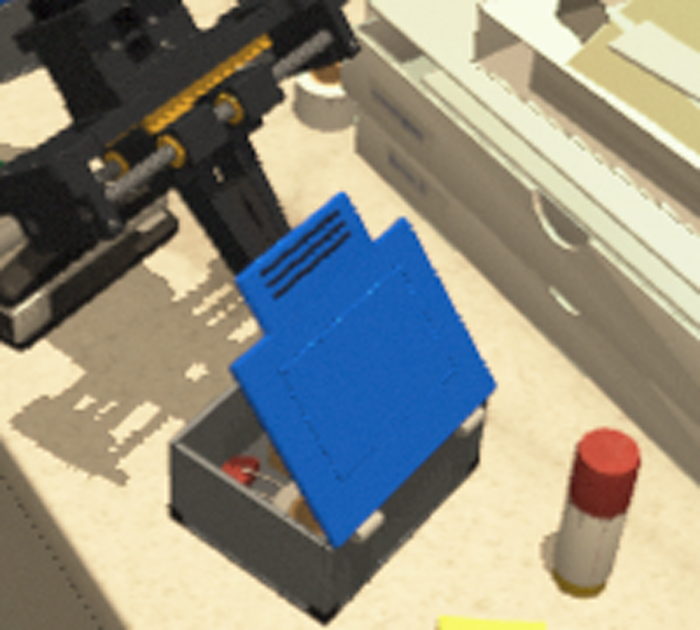

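View pics/wrist7.png

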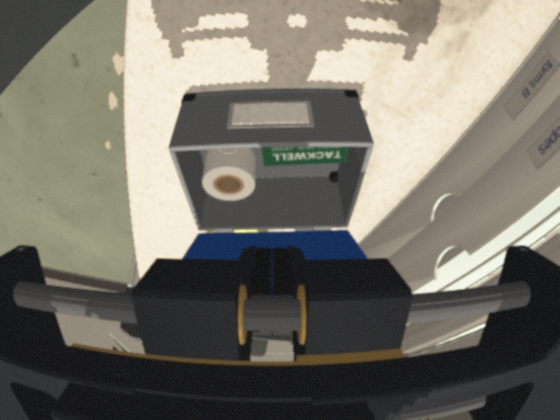

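>>> play_rows --pt "0 0 0 0 0 0 0" --pt "0 0 0 0 0 0 0" --pt "0 0 0 0 0 0 0" --pt "0 0 0 0 0 0 0" --pt "0 0 0 0 0 0 0" --pt "0 0 0 0 0 0 0" --pt "0 0 0 0 0 0 0" --pt "0 0 0 0 0 0 0"

```text
clock: 12.75
tool_pos: [0.4879, 0.0274, 0.1144]
eef_rot: [0.931, 0.139, 0.058, 0.333]
contact_force: [-0.6, 0.5, -1.1]
opening: 0.008
```

Run:
```python
from h import *
s,R=state(); slook("scene8")
f=3.5
for a in np.arange(1.0,.39,-.1):
    print("%.2f"%a,[((proj(S,lid(a,*x))-[225,150]+.5)*f).round().astype(int).tolist() for x in [(130,6,-38),(130,6,38),(100,6,-63),(0,6,-63)]])
```

```text
t 12.75 uvz [  1.  -75.3 114.4] pos [0.4879 0.0274 0.1144] tilt 39.48 z.u 0.01 xyaw 17.32 F [-0.57  0.53 -1.14] Fv -0.68 Fu -0.38 q [-0.905  0.911  0.494  2.144  0.742  0.427 -0.976] op 0.01
1.00 [[262, 279], [368, 192], [252, 368], [341, 553]]
0.90 [[243, 279], [349, 193], [238, 366], [340, 552]]
0.80 [[226, 281], [331, 196], [224, 367], [340, 551]]
0.70 [[210, 286], [315, 202], [212, 370], [339, 550]]
0.60 [[196, 293], [300, 209], [201, 374], [338, 549]]
0.50 [[185, 302], [288, 219], [191, 380], [337, 548]]
0.40 [[175, 312], [278, 230], [184, 388], [336, 547]]
```

View pics/scene8c.png

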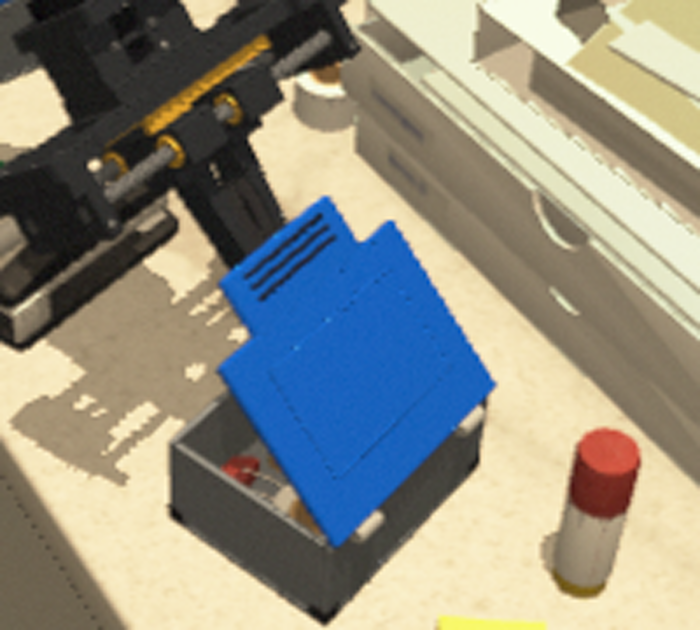

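>>> play_rows --pt "0 0 0 0 0 0 0" --pt "0 0 0 0 0 0 0" --pt "0 0 -1.5 0.2 0 0 0" --pt "0 0 -2.5 0.4 0 0 0" --pt "0 0 -2.5 0.4 0 0 0" --pt "0 0 -2.5 0.5 0 0 0" --pt "0 0 -2.5 0.5 0 0 0" --pt "0 0 -2.5 0.6 0 0 0"

```text
clock: 13.8
tool_pos: [0.485, 0.0369, 0.1028]
eef_rot: [0.931, 0.139, 0.058, 0.333]
contact_force: [-0.4, 0.8, 0.0]
opening: 0.005
```

```bash
cat >> h.py <<'E'
def arc(s,R,a1,n,off=(18,-36.1)):
    tgt=W(0,-130*np.cos(a1)+off[0],60+130*np.sin(a1)+off[1])
    d=uvz(s['tool_pos'])-[0,off[0],60+off[1]]
    print("equiv a from tcp: %.3f r %.1f"%(np.arctan2(d[2],-d[1]),np.hypot(d[1],d[2])))
    dp=R.inv().apply(tgt-s['tool_pos'])*1e3
    print("to a=%.2f tool mm"%a1,dp.round(1),"per row",(dp/n).round(2))
def scorn(box=(225,150),f=3.5,rng=(.8,-.01)):
    for a in np.arange(rng[0],rng[1],-.1):
        print("%.2f"%a,[((proj(S,lid(a,*x))-list(box)+.5)*f).round().astype(int).tolist() for x in [(130,6,-38),(130,6,38)]],end=' ')
    print()
E
python3 - <<'E'
from h import *
s,R=state(); arc(s,R,.5,8); arc(s,R,.55,8); slook("scene9"); scorn()
E
```

```text
t 13.80 uvz [  1.1 -85.2 102.8] pos [0.485  0.0369 0.1028] tilt 39.48 z.u 0.01 xyaw 17.33 F [-0.39  0.8   0.  ] Fv -0.88 Fu -0.14 q [-0.921  0.936  0.488  2.139  0.732  0.42  -0.995] op 0.01
equiv a from tcp: 0.653 r 129.9
to a=0.50 tool mm [ -1.4 -18.9   5.9] per row [-0.17 -2.37  0.74]
equiv a from tcp: 0.653 r 129.9
to a=0.55 tool mm [ -1.3 -12.9   3.6] per row [-0.16 -1.61  0.45]
0.80 [[226, 281], [331, 196]] 0.70 [[210, 286], [315, 202]] 0.60 [[196, 293], [300, 209]] 0.50 [[185, 302], [288, 219]] 0.40 [[175, 312], [278, 230]] 0.30 [[168, 325], [270, 243]] 0.20 [[163, 339], [263, 258]] 0.10 [[159, 354], [259, 273]] 0.00 [[158, 371], [257, 290]]
```

View pics/scene9c.png

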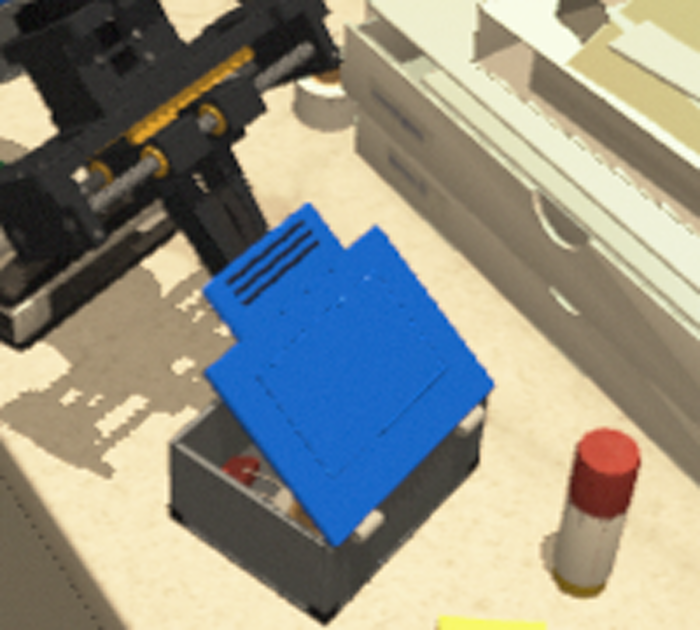

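>>> play_rows --pt "0 0 -2.4 0.6 0 0 0" --pt "0 0 -2.4 0.6 0 0 0" --pt "0 0 -2.4 0.7 0 0 0" --pt "0 0 -2.4 0.7 0 0 0" --pt "0 0 -2.4 0.8 0 0 0" --pt "0 0 -2.4 0.8 0 0 0" --pt "0 0 -2.4 0.9 0 0 0" --pt "0 0 -2.4 0.9 0 0 0"

```text
clock: 14.85
tool_pos: [0.4814, 0.0484, 0.0844]
eef_rot: [0.931, 0.139, 0.058, 0.333]
contact_force: [-0.3, 0.8, -0.3]
opening: 0.001
```

Run:
```python
from h import *
s,R=state(); arc(s,R,.35,8); slook("scene10"); scorn()
```

```text
t 14.85 uvz [  1.1 -97.3  84.4] pos [0.4814 0.0484 0.0844] tilt 39.46 z.u 0.01 xyaw 17.34 F [-0.25  0.78 -0.3 ] Fv -0.82 Fu -0.01 q [-0.94   0.975  0.481  2.132  0.721  0.403 -1.023] op 0.0
equiv a from tcp: 0.483 r 130.2
to a=0.35 tool mm [ -1.4 -15.4   8. ] per row [-0.17 -1.92  1.  ]
0.80 [[226, 281], [331, 196]] 0.70 [[210, 286], [315, 202]] 0.60 [[196, 293], [300, 209]] 0.50 [[185, 302], [288, 219]] 0.40 [[175, 312], [278, 230]] 0.30 [[168, 325], [270, 243]] 0.20 [[163, 339], [263, 258]] 0.10 [[159, 354], [259, 273]] 0.00 [[158, 371], [257, 290]]
```

View pics/scene10c.png

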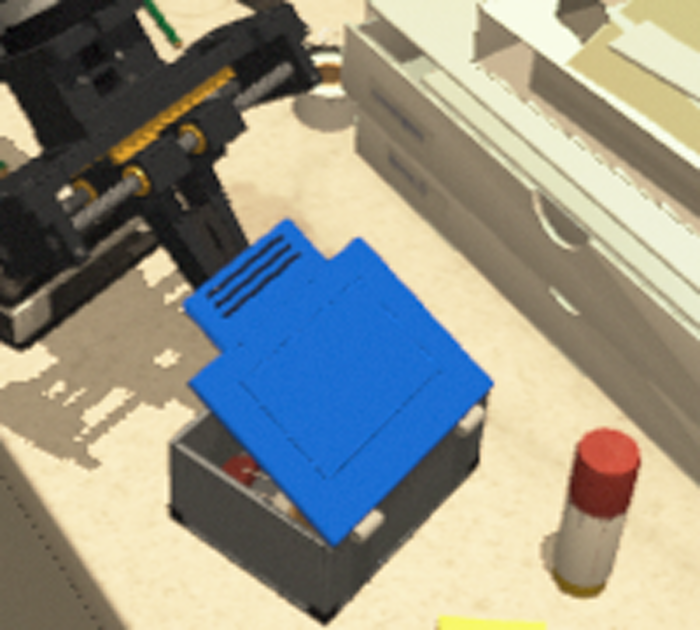

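>>> play_rows --pt "0 0 -2.1 0.9 0 0 0" --pt "0 0 -2.1 1.0 0 0 0" --pt "0 0 -2.1 1.0 0 0 0" --pt "0 0 -2.1 1.1 0 0 0" --pt "0 0 -2.1 1.1 0 0 0" --pt "0 0 -2.0 1.2 0 0 0" --pt "0 0 -2.0 1.2 0 0 0" --pt "0 0 -2.0 1.3 0 0 0"

```text
clock: 15.9
tool_pos: [0.4792, 0.0564, 0.0655]
eef_rot: [0.931, 0.14, 0.058, 0.332]
contact_force: [-0.9, 0.3, -0.3]
opening: 0.004
```

Run:
```python
from h import *
s,R=state(); arc(s,R,.2,8); slook("scene11"); scorn()
```

```text
t 15.90 uvz [   1.4 -105.6   65.5] pos [0.4792 0.0564 0.0655] tilt 39.41 z.u 0.01 xyaw 17.39 F [-0.93  0.25 -0.32] Fv -0.52 Fu -0.81 q [-0.954  1.016  0.479  2.125  0.715  0.379 -1.048] op 0.0
equiv a from tcp: 0.325 r 130.4
to a=0.20 tool mm [ -1.7 -12.9   9.7] per row [-0.21 -1.62  1.22]
0.80 [[226, 281], [331, 196]] 0.70 [[210, 286], [315, 202]] 0.60 [[196, 293], [300, 209]] 0.50 [[185, 302], [288, 219]] 0.40 [[175, 312], [278, 230]] 0.30 [[168, 325], [270, 243]] 0.20 [[163, 339], [263, 258]] 0.10 [[159, 354], [259, 273]] 0.00 [[158, 371], [257, 290]]
```

View pics/scene11c.png

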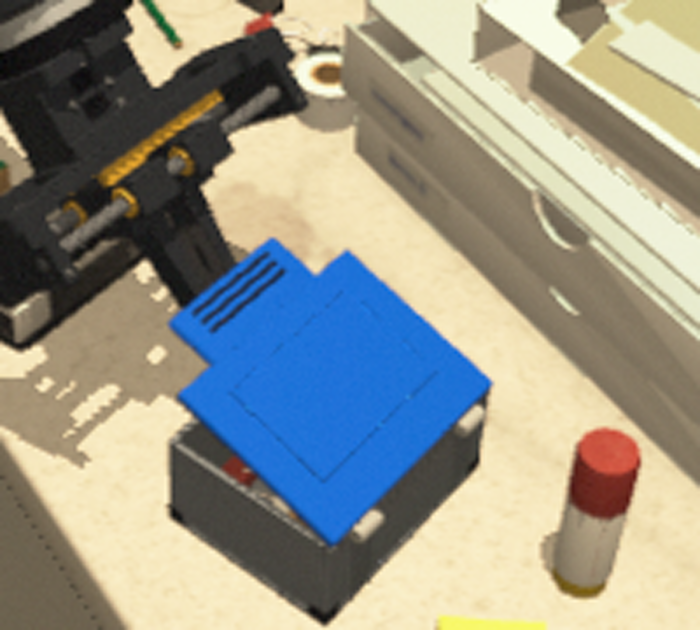

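>>> play_rows --pt "0 0 -1.8 0.6 0 0 0" --pt "0 0 -1.8 0.7 0 0 0" --pt "0 0 -1.8 0.7 0 0 0" --pt "0 0 -1.8 0.8 0 0 0" --pt "0 0 -1.7 0.8 0 0 0" --pt "0 0 -1.7 0.9 0 0 0" --pt "0 0 -1.7 0.9 0 0 0" --pt "0 0 -1.7 1.0 0 0 0"

```text
clock: 16.95
tool_pos: [0.478, 0.0633, 0.0507]
eef_rot: [0.931, 0.14, 0.058, 0.332]
contact_force: [0.0, -0.4, -1.2]
opening: 0.004
```

Run:
```python
from h import *
s,R=state(); 
off=(18-2.6,-36.1+3.1)
arc(s,R,.05,8,off); slook("scene12"); scorn(); wlook("wrist12")
```

```text
t 16.95 uvz [   2.3 -112.5   50.7] pos [0.478  0.0633 0.0507] tilt 39.43 z.u 0.011 xyaw 17.39 F [ 0.03 -0.44 -1.22] Fv 0.42 Fu -0.11 q [-0.965  1.048  0.476  2.116  0.709  0.365 -1.068] op 0.0
equiv a from tcp: 0.183 r 130.1
to a=0.05 tool mm [ -2.6 -12.4  12. ] per row [-0.32 -1.54  1.5 ]
0.80 [[226, 281], [331, 196]] 0.70 [[210, 286], [315, 202]] 0.60 [[196, 293], [300, 209]] 0.50 [[185, 302], [288, 219]] 0.40 [[175, 312], [278, 230]] 0.30 [[168, 325], [270, 243]] 0.20 [[163, 339], [263, 258]] 0.10 [[159, 354], [259, 273]] 0.00 [[158, 371], [257, 290]] 
col 205 blue rows None; col 222 blue rows None; col 340 blue rows None; col 355 blue rows None; 
a1.80 inner 458.2 outer 456.0 shoulder 426.7 | a1.70 inner 462.8 outer 461.0 shoulder 429.2 | a1.60 inner 466.3 outer 465.0 shoulder 430.7 | a1.50 inner 468.7 outer 467.9 shoulder 431.2 | a1.40 inner 469.6 outer 469.5 shoulder 430.4 | a1.30 inner 468.9 outer 469.6 shoulder 428.3 | a1.20 inner 466.4 outer 468.0 shoulder 424.7 | a1.10 inner 461.6 outer 464.3 shoulder 419.5 | a1.00 inner 454.4 outer 458.2 shoulder 412.5 | a0.90 inner 444.3 outer 449.5 shoulder 403.8 | a0.80 inner 431.2 outer 437.8 shoulder 393.3 | a0.70 inner 414.8 outer 422.9 shoulder 381.0 | a0.60 inner 395.1 outer 404.7 shoulder 367.0 | a0.50 inner 372.5 outer 383.4 shoulder 351.7 | a0.40 inner 347.5 outer 359.3 shoulder 335.4 | a0.30 inner 321.1 outer 333.4 shoulder 318.5 | a0.20 inner 294.6 outer 306.8 shoulder 301.6 | a0.10 inner 269.1 outer 280.6 shoulder 285.1 | a-0.00 inner 245.7 outer 256.1 shoulder 269.6 |
```

View pics/scene12c.png

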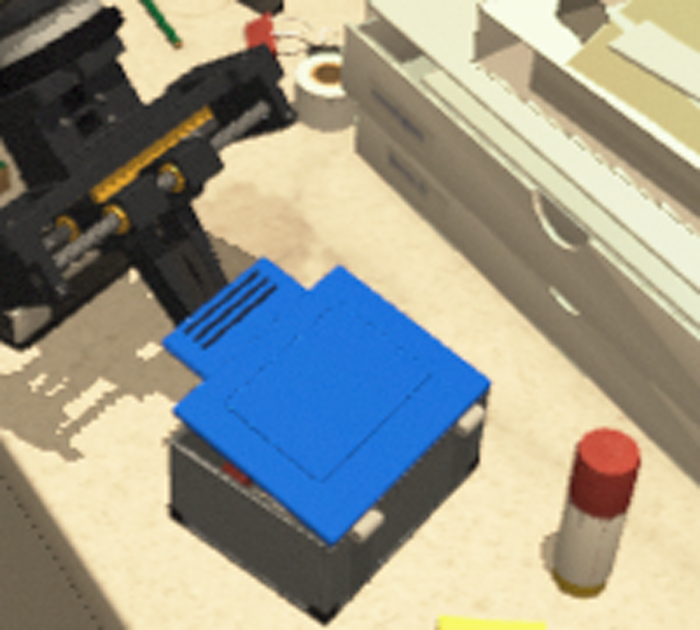

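View pics/wrist12.png

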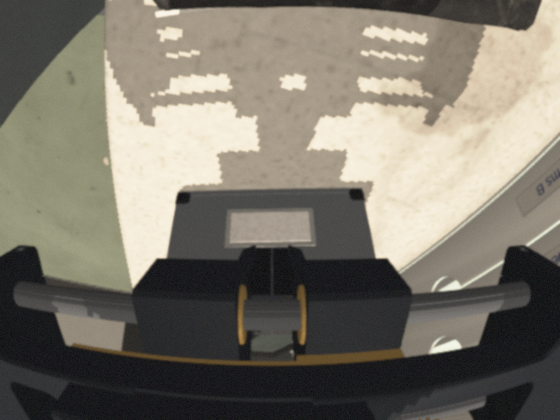

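>>> play_rows --pt "0 -0.2 -1.5 1.3 0 0 0" --pt "0 -0.2 -1.5 1.3 0 0 0" --pt "0 -0.2 -1.5 1.4 0 0 0" --pt "0 -0.2 -1.5 1.4 0 0 0" --pt "0 -0.2 -1.4 1.4 0 0 0" --pt "0 -0.2 -1.4 1.4 0 0 0" --pt "0 -0.2 -1.4 1.4 0 0 0" --pt "0 -0.2 -1.4 1.4 0 0 0"

```text
clock: 18.05
tool_pos: [0.4767, 0.0658, 0.0335]
eef_rot: [0.931, 0.14, 0.059, 0.332]
contact_force: [0.3, -0.2, -1.5]
opening: 0.001
```

Run:
```python
from h import *
s,R=state(); 
off=(18-2.6,-36.1+3.1)
arc(s,R,-.05,8,off); slook("scene13"); scorn((225,150),3.5,(.3,-.1))
```

```text
t 18.05 uvz [   1.9 -115.2   33.5] pos [0.4767 0.0658 0.0335] tilt 39.36 z.u 0.012 xyaw 17.46 F [ 0.35 -0.18 -1.54] Fv 0.27 Fu 0.28 q [-0.975  1.087  0.483  2.113  0.71   0.331 -1.091] op 0.0
equiv a from tcp: 0.050 r 130.8
to a=-0.05 tool mm [-2.1 -7.6 10.5] per row [-0.26 -0.95  1.32]
0.30 [[168, 325], [270, 243]] 0.20 [[163, 339], [263, 258]] 0.10 [[159, 354], [259, 273]] -0.00 [[158, 371], [257, 290]]
```

View pics/scene13c.png

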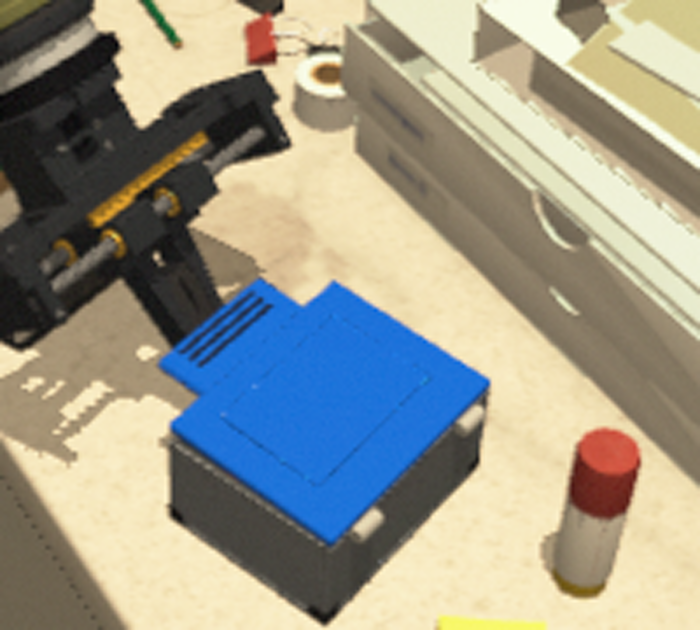

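>>> play_rows --pt "0 0 -0.9 1.0 0 0 0" --pt "0 0 -0.9 1.0 0 0 0" --pt "0 0 -0.9 1.0 0 0 0" --pt "0 0 -0.9 1.0 0 0 0" --pt "0 0 -0.9 1.0 0 0 0" --pt "0 0 -0.9 1.0 0 0 0" --pt "0 0 -0.9 1.0 0 0 0" --pt "0 0 -0.9 1.0 0 0 0"

```text
clock: 19.1
tool_pos: [0.4763, 0.0653, 0.0224]
eef_rot: [0.931, 0.14, 0.058, 0.333]
contact_force: [0.6, -0.5, 0.1]
opening: 0.005
```

Run:
```python
from h import *
s,R=state(); 
off=(18-2.6,-36.1+3.1)
arc(s,R,-.1,8,off); slook("scene14"); scorn((225,150),3.5,(.3,-.1))
```

```text
t 19.10 uvz [   1.3 -114.9   22.4] pos [0.4763 0.0653 0.0224] tilt 39.46 z.u 0.011 xyaw 17.39 F [ 0.56 -0.46  0.07] Fv 0.60 Fu 0.40 q [-0.979  1.114  0.488  2.11   0.711  0.312 -1.104] op 0.0
equiv a from tcp: -0.035 r 130.4
to a=-0.10 tool mm [-1.4 -4.6  7.1] per row [-0.18 -0.57  0.88]
0.30 [[168, 325], [270, 243]] 0.20 [[163, 339], [263, 258]] 0.10 [[159, 354], [259, 273]] -0.00 [[158, 371], [257, 290]]
```

View pics/scene14c.png

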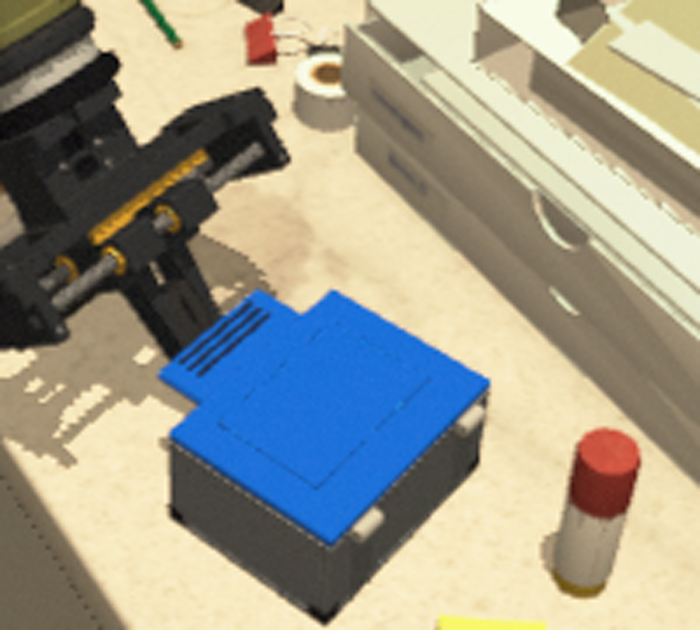

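>>> play_rows --pt "0 0 -1 0.6 0 0 0" --pt "0 0 -1 0.4 0 0 0" --pt "0 0 -1 0 0 0 0" --pt "0 0 -1.5 -0.5 0 0 0" --pt "0 0 -2 -1 0 0 0" --pt "0 0 -2.5 -2 0 0 0" --pt "0 0 -3 -2.5 0 0 0" --pt "0 0 -3 -2.5 0 0 0"

```text
clock: 20.15
tool_pos: [0.471, 0.0817, 0.0184]
eef_rot: [0.931, 0.14, 0.058, 0.333]
contact_force: [0.1, -0.1, 1.0]
opening: 0.006
```

Run:
```python
from h import *
s,R=state(); slook("scene15")
```

```text
t 20.15 uvz [   1.2 -132.2   18.4] pos [0.471  0.0817 0.0184] tilt 39.48 z.u 0.01 xyaw 17.38 F [ 0.11 -0.13  0.97] Fv 0.16 Fu 0.06 q [-0.996  1.114  0.46   2.093  0.686  0.347 -1.109] op 0.01
```

View pics/scene15c.png

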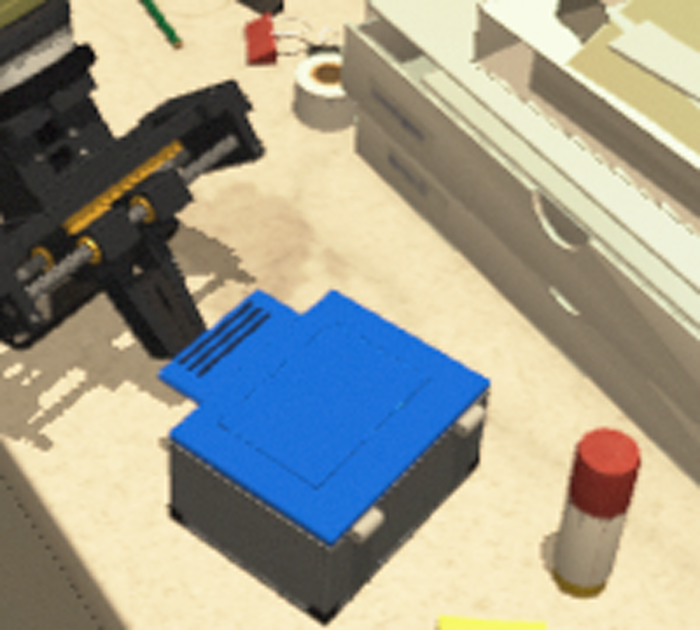

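>>> play_rows --pt "0 0 0 -5 0 0 0" --pt "0 0 0 -8 0 0 0" --pt "0 0 0 -12 0 0 0" --pt "0 0 0 -15 0 0 0" --pt "0 0 0 -18 0 0 0" --pt "0 0 5 -20 0 0 0" --pt "0 0 8 -20 0 0 0" --pt "0 0 8 -20 0 0 0"

```text
clock: 21.2
tool_pos: [0.4498, 0.1414, 0.1288]
eef_rot: [0.931, 0.14, 0.058, 0.332]
contact_force: [-0.6, -1.0, -0.6]
opening: 0.006
```

>>> play_rows --pt "0 0 8 -20 0 0 0" --pt "0 0 8 -20 0 0 0" --pt "0 0 8 -20 0 0 0" --pt "0 0 8 -20 0 0 0" --pt "0 0 0 0 0 0 0" --pt "0 0 0 0 0 0 0" --pt "0 0 0 0 0 0 0" --pt "0 0 0 0 0 0 0"

```text
clock: 22.2
tool_pos: [0.438, 0.1668, 0.2168]
eef_rot: [0.932, 0.14, 0.057, 0.331]
contact_force: [-0.1, 0.0, -0.4]
opening: 0.006
```

Run:
```python
from h import *
import cv2
from plant import r
s,R=state(); slook("scene16",(150,130,450,370),2.4)
cv2.imwrite("pics/top16.png",r.snapshot("top")[:,:,::-1])
a=cv2.imread("pics/scene15.png")[270:330,255:400].astype(int);b=cv2.imread("pics/scene16.png")[270:330,255:400].astype(int)
print("lid change 15->16, mean abs diff",np.abs(a-b).mean())
```

```text
t 22.20 uvz [  -4.7 -223.2  216.8] pos [0.438  0.1668 0.2168] tilt 39.23 z.u 0.009 xyaw 17.35 F [-0.07  0.04 -0.38] Fv -0.05 Fu -0.05 q [-1.08   0.701  0.323  1.95   0.5    0.921 -0.884] op 0.01
lid change 15->16, mean abs diff 1.1532183908045976
```

View pics/scene16c.png

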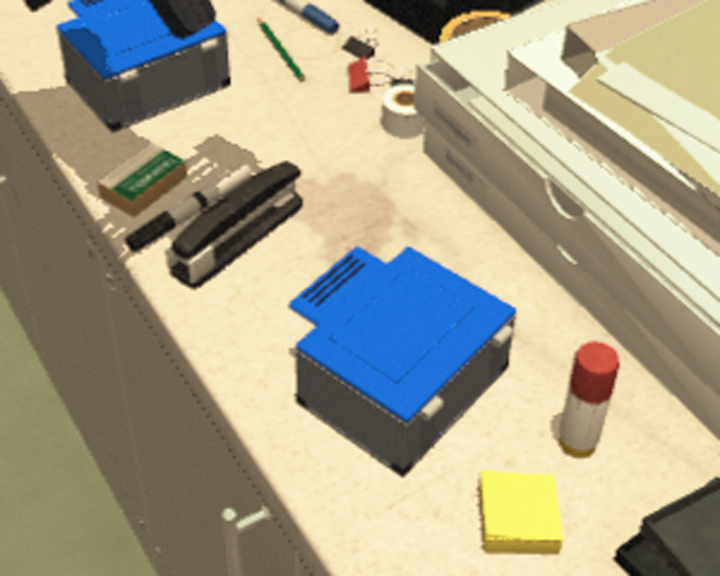

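View pics/top16.png

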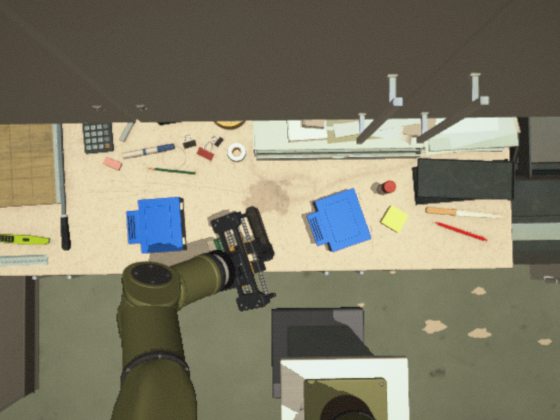

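The lid lies flush and the hand is clear. Before handing in, I'll check that nothing around the case has moved.

Run:
```python
import cv2,numpy as np
a=cv2.imread("pics/scene0.png").astype(np.float32);b=cv2.imread("pics/scene16.png").astype(np.float32)
for n,(x0,y0,x1,y1) in dict(stapler=(215,192,280,250),notes=(340,320,395,365),glue=(378,265,415,325),marker=(200,198,255,238),staples=(188,186,232,222)).items():
    A=cv2.cvtColor(a[y0:y1,x0:x1],6);B=cv2.cvtColor(b[y0:y1,x0:x1],6)
    print(n,"diff %.1f"%np.abs(A-B).mean(),"shift",cv2.phaseCorrelate(A,B,cv2.createHanningWindow(A.shape[::-1],cv2.CV_32F)))
from plant import r
r.finish_job(); print(r.get_state()['clock'])
```

```text
stapler diff 15.1 shift ((0.08208745581735855, -0.050293471636571496), 0.9461424933539496)
notes diff 0.6 shift ((0.006425590079345511, 0.4320799402474407), 1.0102072800530328)
glue diff 1.0 shift ((0.02183311455265624, -0.01970929007918798), 0.9980969671408335)
marker diff 28.7 shift ((0.039018824125200524, -0.21776920265621058), 0.9924646270275116)
staples diff 51.5 shift ((0.751950596207017, 0.01935481880936507), 0.7486114178174808)
the job is handed in; nothing more can be done
the job is handed in; nothing more can be done
```

The lid is fully shut and the job is handed in, at about 22 s of the 58 s allowed.

**What I did:** With the fingers shut and the tool tilted about 40°, I hooked the outside of the fingertips behind the tab and tipped the lid from about 1.75 rad to about 1.4. I then let go and it fell by itself. I swung over the top and caught it on the finger at about 0.77, held it there for about 1 s, and lowered it at about 0.1–0.17 rad/s until it was shut. Then I backed the hand out and up.

**Last checks:**
- **Lid:** it lies flush in the scene view, at about 0 rad against the predicted outline. It did not move while the hand withdrew.
- **Forces:** the highest reading was 3.7 N, during the tipping, and under about 1.7 N after the catch. I only read the force at the end of each move, so a brief peak in between would not show. At the end it read about 0.4 N (noise), with the gripper at 0.217 m.
- **Surrounding objects:** image shifts between the first and last views were under 0.5 pixel for the stapler, sticky notes, glue stick and marker. The staple box gave 0.75 pixel at low confidence, and its brightness changed because the arm's shadow was on it. The arm never went low near it, so I take this as shadow.

**Disagreements:**
- **Finger length:** the visible fingertips sit about 22–28 mm short of the reported TCP along the finger. I placed the hand deeper so it would work either way.
- **Camera views:** the scene and top cameras differed by about 5 mm on the case position, and I averaged them.

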